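# Load the wax moulds onto the locked index table

### The arm

A 6-joint arm with a two-finger parallel gripper is mounted at the origin on the work surface. World frame = base frame: x ahead of the robot, y to its left, z up, the work surface at z = 0. Lengths are in m, angles in rad, forces in N, time in s.
With the tool pointing down it reaches from about 0.35 to 0.975 m from the base axis. Payload 4.9 kg.
Tool frame: the origin (TCP) lies midway between the tips of the shut fingers; the grasp point (between the pads) lies 19 mm behind it; z points along the fingers, y is the line along which they close (so a half turn about z gives the same grasp; the last joint's range is limited). The gripper opens to 85 mm and grips with 20 to 120 N. Pads are 22 mm wide; open, the fingers measure 114 mm over their backs; the gripper's body (76 mm by 85 mm) begins 54 mm behind the grasp point. The pads swing forward as they close: fully open they stand 13 mm farther back than shut.
Start: joints at [-1.398, 0.053, 1.613, -0, 1.476, -0.119], TCP at [0.18, -0.599, 0.203] pointing down, gripper open.
Joint ranges: [-3.01, 3.01], [-1.01, 2.22], [0.06, 2.58], [-1.02, 4.17], [0.09, 2.62], [-3.14, 3.14]. Speed limits (rad/s): [2.57, 2.57, 3.14, 3.14, 3.14, 3.14].

### API

Orientations are given as a unit quaternion [w, x, y, z].
In Python, from plant import manip gives the robot as it stands.
- The arm moves only by the shell command python3 shift.py FILE, which reads ROWS from the file FILE. ROWS is one flat JSON list of numbers that holds 1 to 5 rows one after another, with no inner brackets; each row has 7 numbers: the opening from 0.0 (shut) to 1.0 (fully open), then dx, dy, dz in shares of the most that a row can go, 1 being 62.5 mm, then a rotation vector rx, ry, rz in units of 0.25 rad; each row shifts and turns the commanded pose from where the row before left it, along the tool's axes as they then stand; what a row does not reach is not made up. A row lasts 1/8 s, in which the tool goes at most 0.0625 m and 0.188 rad, less where a joint would pass 70% of its speed; a pose out of reach is approached as far as the arm can. The fingers move at their own pace and stop on an object; the grip force is fixed at half the most. Time passes only in rows, so rows that do not move let the fingers close. It prints the time, the measured TCP pose, the force, the opening and the grip force at its end. Input that does not fit is refused with a message, and nothing moves.
- manip.state(): the state, without advancing time (a new reading comes with each control period).
- manip.grab_frame(name): name is "side" or "top" or "wrist"; returns the picture (400x640x3 uint8, red, green, blue); there is no depth.
- manip.camera_params(name): a dict with "intrinsics" (3x3 intrinsics, pixels), "k1" (the pictures are not rectified: a ray, as slopes to the right and down, at radius r is drawn at 1 + k1 r^2 times it, then the intrinsics apply), "xyz" and "orientation" of the camera in the world. Camera axes: x right, y down, z forward; pixel columns grow to the right and rows downward; lengths in m; the calibration is good to about 2 mm. A picture is of the moment at which its call begins: read the wrist's pose just before it. camera_params takes no time and is no camera call; for the wrist camera it gives the pose at the moment of the call.
- manip.job_done(): hands the job in; it is judged then, once.
The state is a dict: "time": time; "joint_pos": joint angles; "joint_vel": joint speeds; "joint_efforts": joint torques, N m; "tool_pos": TCP position; "tool_rot": TCP orientation; "contact_force": force on the tool from outside, world axes, zero at the start; "ft_torque": the same for the moment, N m; "gripper_width": opening from 0.0 (shut) to 1.0 (fully open); "grasp_force": force on a finger pad.
Only numpy, scipy, OpenCV 4.12 (cv2) and the standard library are available. Lean on these libraries where they do the work, as an engineer would, in place of code of your own. Each camera call takes 0.05 s, during which the arm holds its last target. There are 200 camera calls.

### The job

Release the index table with the orange T-handled hex key: seat the key fully in the recessed brass lock screw before turning it anticlockwise (seen from above) as far as it goes, then put the key back upright in its blue stand. Load every aluminium mould that is there flat into a nest of its own at the open loading station, turning the table on by its red handle, so that in the end all the moulds sit in nests under the clear guard and the nest at the loading station is empty. Then seat the key fully again, turn the screw clockwise to its stop to lock the table, and put the key back fully down in its stand; leave the cup, jar and mandrel where they are.

Things in the scene. Friction and masses are not known exactly. Their poses are not given: they have to be found in the camera images.
- base: Fixed base: dark steel plate 330 x 330 x 12 mm. Origin on the bench under the dial's axis; -x side (orange marks) is the loading side. A clear flat guard (top 104 mm, underside 100 mm above the bench) covers base x -30 to 140, y -155 to 155 mm, so only the nest at the loading station is open from above. Its 12 mm posts: base (0, +-149), (130, +-130) mm.
- dial (a joint): Angle (rad) of the aluminium dial, 270 mm across, top face 45 mm above the bench, about its vertical axis; grows anticlockwise from above, no end stop, near 0 at the start. Spring detents every quarter turn: past half way (0.8 rad) it snaps on to the next by itself, resting within 0.05 rad of it. Needs up to 0.3 N m, either way. Cannot turn while the lock screw is tight.
- handle (a point): Middle of the dial's red bar handle, on the dial's axis 128 mm above the bench (bar spans heights 118 to 138 mm). The bar is 70 mm long along the dial's x axis (this point's x; base x when joint dial is 0), 16 mm thick, above the guard: grip it across its thickness from above and turn.
- load (a point): Loading station: fixed point on the base, 95 mm from the dial's axis towards the base's -x side, at the height of the nest floors (45 mm). Its axes are those of the base.
- nest0 (a point): Centre of the floor of nest 0 on the dial, 95 mm from its axis, at dial angle 180 degrees from the dial's x axis; axes are the dial's. It is a 64 (radial) x 48 (tangential) mm pocket formed by black walls 8 mm high. At the loading station when joint dial is 0.
- nest1 (a point): Centre of the floor of nest 1 on the dial, 95 mm from its axis, at dial angle 270 degrees from the dial's x axis; axes are the dial's. It is a 64 (radial) x 48 (tangential) mm pocket formed by black walls 8 mm high. At the loading station when joint dial is -90 degrees (or any whole turn from that).
- nest2 (a point): Centre of the floor of nest 2 on the dial, 95 mm from its axis, at dial angle 0 degrees from the dial's x axis; axes are the dial's. It is a 64 (radial) x 48 (tangential) mm pocket formed by black walls 8 mm high. At the loading station when joint dial is -180 degrees (or any whole turn from that).
- nest3 (a point): Centre of the floor of nest 3 on the dial, 95 mm from its axis, at dial angle 90 degrees from the dial's x axis; axes are the dial's. It is a 64 (radial) x 48 (tangential) mm pocket formed by black walls 8 mm high. At the loading station when joint dial is -270 degrees (or any whole turn from that).
- lock (a joint): Angle of the brass lock screw, rad: 0 is tight (clockwise stop), 1.6 is its anticlockwise stop (seen from above), where the table is free (free above about 1.35). It stays where left; about 0.1 N m to turn. Starts nearly tight.
- socket (a point): Centre of the floor of the lock screw's hex socket, 23 mm above the bench, at base (-130, -130) mm; turns with the screw. Socket 18 mm across flats (two flats face this point's +-x), 16 mm deep, with a 3.5 mm 45-degree lead-in above that; the lead-in's rim lies 5 mm below the top of the blue boss (60 x 60 mm, top 48 mm above the bench, round recess 33 mm).
- key: Hex key, 0.25 kg: upright steel hexagon bar 17 mm across flats (two flats face the key's +-x), 5 mm tapered tip, orange T-handle bar 80 mm long along the key's x, 16 mm thick in y, 87 to 107 mm above the tip. Origin at the tip's centre. Starts upright in its stand, any yaw. Fully seated when its origin is on the socket's floor; about 0.1 rad of play there.
- stand_floor (a point): Centre of the floor of the round hole in the key's blue stand (fixed block 70 x 70 x 57 mm): hole 21.5 mm across, 45 mm deep, mouth widened by a 3 mm chamfer; this point is 12 mm above the bench.
- mould1: Aluminium mould block with a red dot on top, 58 (its x) x 42 (its y) x 40 (high) mm, 0.26 kg, origin at the centre of its underside. Lies on the bench at the start, or is absent. Fits a nest with its long side radial, either way round.
- mould2: Aluminium mould block with a green dot on top, 58 (its x) x 42 (its y) x 40 (high) mm, 0.26 kg, origin at the centre of its underside. Lies on the bench at the start, or is absent. Fits a nest with its long side radial, either way round.
- mould3: Aluminium mould block with a blue dot on top, 58 (its x) x 42 (its y) x 40 (high) mm, 0.26 kg, origin at the centre of its underside. Lies on the bench at the start, or is absent. Fits a nest with its long side radial, either way round.
- cup: Bystander: black cup, 52 mm across, 60 mm high; origin under its centre.
- jar: Bystander: amber jar, 56 mm across, 70 mm high; origin under its centre.
- mandrel: Bystander: steel ring mandrel, foot 44 mm across, 60 mm high; origin under its centre.

How it is judged:
By the outcome, as a careful person would: the job done as asked, in the order asked, and still so for the second after the job is handed in, with the robot touching nothing.
Of mould1, mould2, mould3 only 2 to 3 are there at a start; the rules pass over those that are not, and their reading is None.
At some moment in a run one of mould1, mould2, mould3 may be knocked a few centimetres aside while the robot is not near it.
It also fails if it takes over 210 s, if anything falls off the work surface, if the arm or the gripper's body presses on something with over 40 N, if the wrist force passes 120 N, or if a joint passes its speed limit or range.

## Working session

There is one attempt and no reset: what is moved stays moved. The work goes in short steps, Python scripts to look and compute and a shell command to move; the robot and the scene stay as the last step left them, time stands still between calls to the robot, and variables do not carry over. Pictures are saved under pics/ and viewed, at most 17 in all, crops included, and the job is handed in when it is done.

```bash
ls; mkdir -p pics; python3 - <<'E'
from plant import manip
import cv2
for n in ("top","side"):
    im=manip.grab_frame(n); cv2.imwrite(f"pics/{n}0.png",im[:,:,::-1]); print(n,manip.camera_params(n))
print(manip.state()); print(manip.camera_params("wrist"))
E
```

```text
pics
plant.py
shift.py
top {'intrinsics': array([[400.48097686,   0.        , 321.39993873],
       [  0.        , 400.48097686, 203.92883781],
       [  0.        ,   0.        ,   1.        ]]), 'k1': -0.07415216158129556, 'xyz': array([0.47672746, 0.00765806, 1.07473159]), 'orientation': array([-0.02770223,  0.71499244, -0.69785129,  0.0319682 ])}
side {'intrinsics': array([[390.05532681,   0.        , 322.59178028],
       [  0.        , 390.05532681, 202.56600194],
       [  0.        ,   0.        ,   1.        ]]), 'k1': 0.010600102180549463, 'xyz': array([0.221004  , 0.80007816, 0.88375512]), 'orientation': array([ 0.08069269, -0.19473227,  0.89453236, -0.39418256])}
{'time': 0.1, 'joint_pos': array([-1.39796882e+00,  5.32737344e-02,  1.61417546e+00,  7.23417996e-06,
        1.47600001e+00, -1.19024947e-01]), 'joint_vel': array([-1.13507081e-06, -3.72503762e-03, -2.84817744e-03,  1.04822373e-03,
        6.92895849e-04,  1.22864859e-03]), 'joint_efforts': array([-3.85997528e-04, -3.94906783e+01, -3.71365178e+01, -1.29909677e-04,
        3.90229456e-03, -2.05850739e-06]), 'tool_pos': array([ 0.17970887, -0.59795533,  0.2016854 ]), 'tool_rot': array([-9.28038042e-04,  9.89371273e-01,  1.45408467e-01, -2.13695993e-05]), 'contact_force': array([-0.40834636, -0.27154367, -0.12148264]), 'ft_torque': array([-0.0513847 ,  0.03745493,  0.00936476]), 'grasp_force': 0.0, 'gripper_width': 0.9976345558318515}
{'intrinsics': array([[302.19686755,   0.        , 322.48576759],
       [  0.        , 302.19686755, 204.25519392],
       [  0.        ,   0.        ,   1.        ]]), 'k1': -0.04856846021264681, 'xyz': array([ 0.2416099 , -0.57877731,  0.37276936]), 'orientation': array([ 0.10504555,  0.79525634, -0.59179914, -0.07941389])}
```
View pics/top0.png

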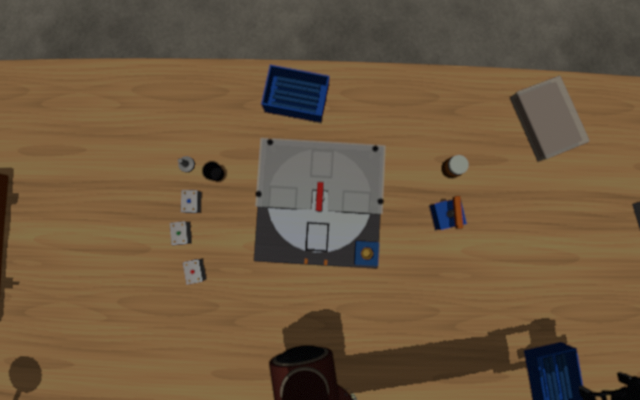

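View pics/side0.png

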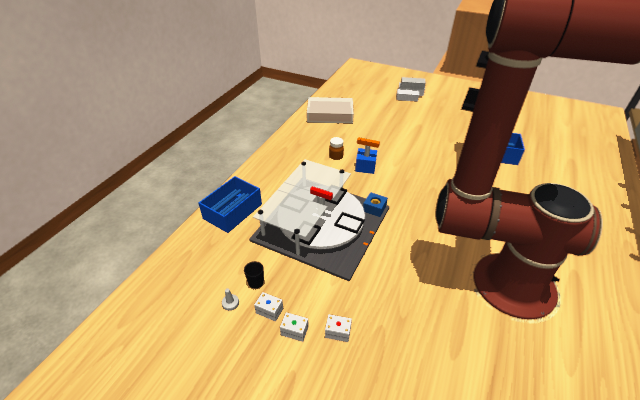

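The top view shows the base centred near (319,203), the boss at (366,253), the key and stand at (448,214), and all three moulds at (190,202), (180,233) and (194,272). The side view agrees. Next I'll measure these by colour.

```bash
cat > h.py <<'E'
import numpy as np, cv2
from scipy.spatial.transform import Rotation as R
from plant import manip
def quat(q): return R.from_quat([q[1],q[2],q[3],q[0]])
def cast(p,uv,z):
    "pixels -> world points on plane z"
    uv=np.asarray(uv,float).reshape(-1,1,2); K=p["intrinsics"]
    n=cv2.undistortPoints(uv,K,np.array([p["k1"],0,0,0]))[:,0]
    d=quat(p["orientation"]).apply(np.c_[n,np.ones(len(n))])
    c=p["xyz"]; return c+d*((z-c[2])/d[:,2])[:,None]
def proj(p,X):
    Q=quat(p["orientation"]).inv(); r=Q.apply(np.atleast_2d(X)-p["xyz"])
    return cv2.projectPoints(r,np.zeros(3),np.zeros(3),p["intrinsics"],np.array([p["k1"],0,0,0]))[0][:,0]
HUE=dict(red=((0,6),(174,180)),orange=((7,16),),green=((45,85),),blue=((100,130),))
def blobs(im,col,roi=None,amin=4,smin=120,vmin=40):
    h=cv2.cvtColor(im,cv2.COLOR_RGB2HSV); m=np.zeros(im.shape[:2],np.uint8)
    for a,b in HUE[col]: m|=cv2.inRange(h,(a,smin,vmin),(b,255,255))
    if roi: k=np.zeros_like(m); x0,y0,x1,y1=roi; k[y0:y1,x0:x1]=1; m*=k
    n,l,s,c=cv2.connectedComponentsWithStats(m)
    o=[(s[i,4],c[i],l==i) for i in range(1,n) if s[i,4]>=amin]
    return sorted(o,key=lambda t:-t[0])
def axis(mask,p,z):
    "centre and yaw of the min-area rect of a mask, in the world"
    ys,xs=np.nonzero(mask); P=cast(p,np.c_[xs,ys],z)[:,:2].astype(np.float32)
    c,wh,a=cv2.minAreaRect(P); 
    if wh[0]<wh[1]: a+=90; wh=wh[::-1]
    return np.array(c),np.array(wh),a
def snap(n,f=None):
    p=manip.camera_params(n); im=manip.grab_frame(n)
    if f: cv2.imwrite(f"pics/{f}.png",im[:,:,::-1])
    return im,p
def tcp():
    s=manip.state(); return s["tool_pos"],quat(s["tool_rot"])
def go(x,y,z,yaw=None):
    "tool-axes move to a tool-down pose; yaw = direction of tool x in the world, deg"
    t,q=tcp(); d=q.inv().apply(np.array([x,y,z])-t)
    ty=np.degrees(np.arctan2(*q.apply([1,0,0])[[1,0]]))
    if yaw is None: yaw=ty
    e=(yaw-ty+90)%180-90
    target=R.from_euler("z",ty+e,degrees=True)*R.from_euler("x",np.pi)
    print("tool d",d.round(4),"rot",(q.inv()*target).as_rotvec().round(4),"yaw now",ty.round(2),"j6",manip.state()["joint_pos"][5].round(2))
E
python3 - <<'E'
from h import *
im,p=cv2.imread("pics/top0.png")[:,:,::-1].copy(),manip.camera_params("top")
for col,roi,z in (("red",(170,255,215,290),.04),("green",(160,220,200,250),.04),("blue",(170,190,210,215),.04),("red",(300,170,335,225),.138),("orange",(295,255,340,270),.012),("blue",(345,235,385,270),.048),("orange",(345,235,385,270),.04),("orange",(425,190,475,235),.119),("blue",(425,190,475,235),.057)):
    for a,c,m in blobs(im,col,roi,3,90,25)[:3]: print(col,a,c.round(1),cast(p,c,z)[0].round(4),*axis(m,p,z))
h=cv2.cvtColor(im,cv2.COLOR_RGB2HSV)
m=((h[...,1]<60)&(h[...,2]>110)).astype(np.uint8);m[:,:160]=0;m[:190]=0;m[:,212:]=0;m[290:]=0
n,l,s,c=cv2.connectedComponentsWithStats(m)
for i in range(1,n):
    if s[i,4]>100: print("mould",s[i],c[i].round(1),*axis(l==i,p,.04))
v=np.vstack([im[130:280,240:480],]); cv2.imwrite("pics/c1.png",cv2.resize(v[:,:,::-1],None,fx=3.3,fy=3.3,interpolation=2))
E
```

```text
red 14 [191.7 271.5] [0.3815 0.3323 0.04  ] [0.38146985 0.33284444] [0.00789281 0.007682  ] 91.82373368740082
green 5 [178.2 232.6] [0.4805 0.3724 0.04  ] [0.48076299 0.37294897] [0.00528346 0.00259279] 91.60548055171967
blue 12 [188.5 200.5] [0.5648 0.3495 0.04  ] [0.5648098  0.34951091] [0.00759501 0.00734959] 47.45370101928711
red 186 [319.3 195.7] [0.5754 0.0084 0.138 ] [0.57477832 0.00839225] [0.06689642 0.01535062] 177.06700134277344
orange 37 [306.  261.5] [0.4134 0.0393 0.012 ] [0.41494846 0.03531253] [0.02371653 0.0157263 ] 91.39120268821716
orange 32 [325.1 262.2] [ 0.4128 -0.011   0.012 ] [ 0.41342762 -0.01084381] [0.01572489 0.01054394] 1.3343125581741333
orange 26 [302.7 268.7] [0.3944 0.0474 0.012 ] [0.39508745 0.0440198 ] [0.04738243 0.00262225] 91.4020162820816
blue 435 [365.6 253.1] [ 0.4406 -0.1134  0.048 ] [ 0.44079852 -0.11445467] [0.06155501 0.06110911] 91.0714122056961
orange 113 [364.2 268. ] [ 0.4021 -0.1113  0.04  ] [ 0.40329719 -0.11218286] [0.10042759 0.0076777 ] 91.18948447704315
orange 55 [381.5 259.1] [ 0.4258 -0.1555  0.04  ] [ 0.42591849 -0.1555884 ] [0.02561923 0.01293249] 0.8022722005844116
orange 5 [371.8 254. ] [ 0.4382 -0.1303  0.04  ] [ 0.4379949  -0.13047729] [0.01058338 0.00187511] 166.7798309326172
orange 1419 [451.6 209.2] [ 0.5527 -0.312   0.119 ] [ 0.54732966 -0.30755654] [0.1229085  0.10449795] 91.17522513866425
blue 500 [442.5 214.5] [ 0.5433 -0.309   0.057 ] [ 0.54319775 -0.30880114] [0.06934586 0.0567238 ] 5.368320941925049
blue 21 [463.7 218.9] [ 0.5332 -0.3644  0.057 ] [ 0.5355624  -0.36529565] [0.02570077 0.00525822] 179.7771224975586
mould [181 190  16  22 304] [188.5 200.7] [0.56485546 0.34955531] [0.05590793 0.03976017] 2.8816449642181396
mould [170 222  17  23 308] [177.9 233. ] [0.4800235  0.37324136] [0.05742104 0.04040345] 7.415205955505371
mould [183 260  19  24 326] [192.  271.5] [0.3815276  0.33170968] [0.05794059 0.04076329] 13.024453163146973
```

View pics/c1.png

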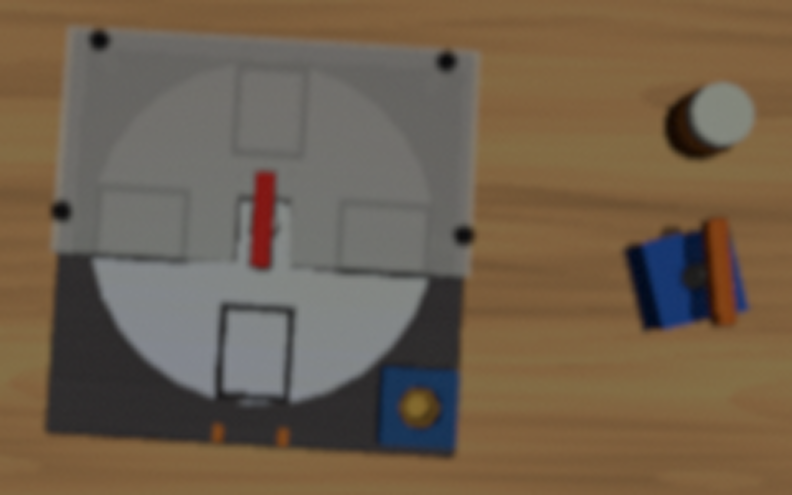

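The crop shows the handle bar of the dial, a nest at the loading station at crop (256,352), the screw at (419,407), and the key's bar at (720,272). I'll move over the stand and boss for closer wrist views.

```bash
python3 - <<'E'
from h import *
p=manip.camera_params("wrist"); t,q=tcp()
print("cam in tool",q.inv().apply(p["xyz"]-t).round(4),"view dir",q.inv().apply(quat(p["orientation"]).apply([0,0,1])).round(3))
go(.44,-.25,.33,0)
E
```

```text
cam in tool [ 0.0648 -0.0009 -0.1711] view dir [-0.261 -0.     0.965]
tool d [ 0.3494 -0.2586 -0.1278] rot [-0.0019  0.      0.2919] yaw now 16.72 j6 -0.12
```

The rows are not in the units I measure in: shifts go in shares of 62.5 mm and turns go in units of 0.25 rad. I convert before sending: -0.016 m is -0.256, 0.044 m is 0.704.

```bash
echo '[1,0.704,-0.512,-0.256,0,0,0,1,0.704,-0.512,-0.256,0,0,0,1,0.704,-0.512,-0.256,0,0,0,1,0.704,-0.512,-0.256,0,0,0,1,0.704,-0.512,-0.256,0,0,0]' > next.json && python3 shift.py next.json
echo '[1,0.704,-0.512,-0.256,0,0,0,1,0.704,-0.512,-0.256,0,0,0,1,0.704,-0.512,-0.256,0,0,0.584,1,0,0,0,0,0,0.584,1,0,0,0,0,0,0]' > next.json && python3 shift.py next.json
python3 - <<'E'
from h import *
im,p=snap("wrist","w1"); go(.44,-.25,.33,0)
E
```

```text
time: 0.72
tool_pos: [0.3451, -0.3803, 0.2828]
tool_rot: [-0.0, 0.989, 0.145, -0.0]
contact_force: [0.9, -1.0, 0.3]
gripper_width: 1.0
grasp_force: 0.0
time: 1.35
tool_pos: [0.4435, -0.2515, 0.3304]
tool_rot: [-0.0, 1.0, 0.001, -0.0]
contact_force: [-0.3, -0.4, 0.3]
gripper_width: 1.002
grasp_force: 0.0
tool d [-0.0031 -0.0019  0.0002] rot [-0.0005  0.0009  0.0025] yaw now 0.15 j6 0.91
```

View pics/w1.png

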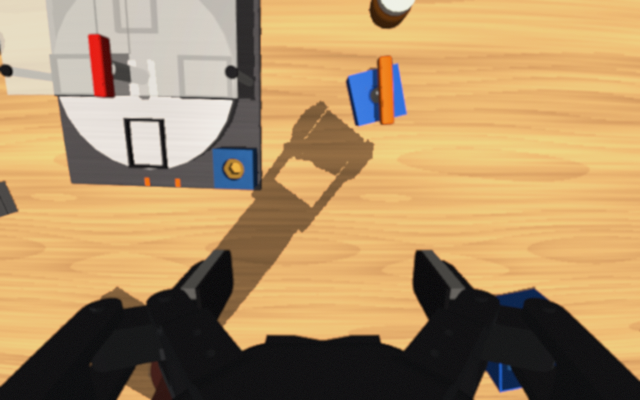

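The wrist view shows the key bar at (386,90) over the blue stand, the boss at (235,168) and the dial handle at (100,65).

```bash
python3 - <<'E'
from h import *
im=cv2.imread("pics/w1.png")[:,:,::-1].copy(); p=manip.camera_params("wrist")
for col,roi,z,w in (("orange",(360,40,420,140),.119,"key"),("blue",(340,40,420,140),.057,"stand"),("blue",(205,140,265,195),.048,"boss"),("orange",(215,150,255,185),.043,"brass"),("red",(80,20,125,110),.138,"handle"),("orange",(140,172,185,192),.012,"marks")):
    for a,c,m in blobs(im,col,roi,15,150,60)[:2]: print(w,a,c.round(1),*[np.round(x,4) for x in axis(m,p,z)])
# brass mask
h=cv2.cvtColor(im,cv2.COLOR_RGB2HSV); print(h[160:178:3,225:246:3].tolist()[2:4]); print("wood",h[230,120])
m=((h[...,2]<110)&(h[...,1]<90)).astype(np.uint8); m[:, :40]=0; m[195:]=0; m[:100]=0; m[:,270:]=0
ys,xs=np.nonzero(m)
# lower (-x) and right (-y) edges of plate
bot=[(x,np.nonzero(m[:,x])[0].max()+.5) for x in range(85,205,5)]; P=cast(p,bot,.012)[:,:2]
f=np.polyfit(P[:,1],P[:,0],1); print("bottom edge x=",f, "yaw",-np.degrees(np.arctan(f[0])), np.abs(np.polyval(f,P[:,1])-P[:,0]).max())
crop=np.hstack([im[130:200,190:270],im[40:140,340:420][15:85]]);cv2.imwrite("pics/c2.png",cv2.resize(crop[:,:,::-1],None,fx=5,fy=5,interpolation=2))
E
```

```text
key 941 [385.4  89.3] [ 0.5457 -0.3267] [0.0798 0.0181] 5.028
stand 1211 [363.3  96.4] [ 0.5421 -0.3115] [0.0669 0.0415] 13.8655
stand 348 [397.8  93.3] [ 0.5524 -0.3573] [0.0667 0.0131] 5.6975
boss 1172 [233.8 167.3] [ 0.4416 -0.1167] [0.0614 0.0596] 89.1389
handle 1185 [100.8  65.9] [0.5737 0.0033] [0.0674 0.0244] 177.3558
marks 52 [147.  181.3] [0.4139 0.0423] [0.0154 0.0093] 3.0233
marks 49 [177.4 182.4] [ 0.4122 -0.0099] [0.0153 0.0085] 173.1392
[[[18, 169, 155], [18, 182, 157], [19, 181, 172], [20, 177, 238], [20, 177, 236], [19, 182, 202], [157, 27, 124]], [[18, 176, 165], [18, 182, 144], [18, 180, 115], [20, 179, 234], [20, 178, 236], [19, 182, 220], [13, 87, 144]]]
wood [ 18 130 238]
bottom edge x= [0.01271867 0.41003988] yaw -0.72868703252645 0.013469939492160576
```

View pics/c2.png

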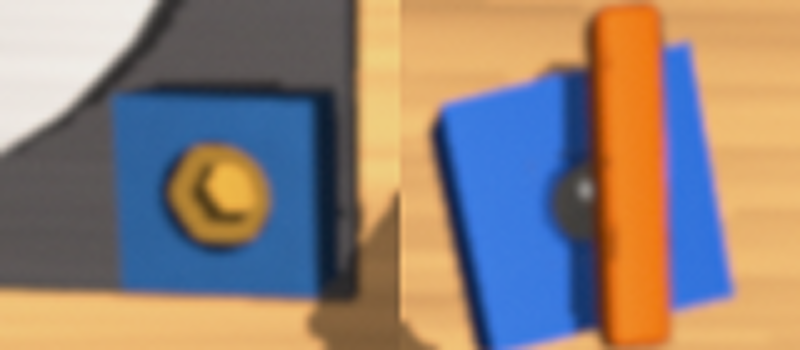

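```bash
python3 - <<'E'
from h import *
p=manip.camera_params("wrist")
print(cast(p,(377.8,94.2),.057),cast(p,(233.4,168.9),.043))
go(.5457,-.3275,.25,5.0); go(.5457,-.3275,.087,5.0)
E
```

```text
[[ 0.54663125 -0.32825138  0.057     ]] [[ 0.43925201 -0.11486186  0.043     ]]
tool d [0.1025 0.0759 0.0801] rot [-0.0006  0.0009 -0.0847] yaw now 0.15 j6 0.91
tool d [0.1026 0.076  0.2431] rot [-0.0006  0.0009 -0.0847] yaw now 0.15 j6 0.91
```

In the tool's units: 0.055 m is 0.88, 0.034 m is 0.544, -0.085 rad is -0.34.

```bash
echo '[1,0.544,0.408,0.432,0,0,0,1,0.544,0.408,0.432,0,0,0,1,0.544,0.408,0.432,0,0,0,1,0,0,0.88,0,0,-0.34,1,0,0,0.88,0,0,0]' > next.json && python3 shift.py next.json
python3 -c "
from h import *
go(.546,-.328,.087,5.0)"
```

```text
time: 2.02
tool_pos: [0.5447, -0.3298, 0.1375]
tool_rot: [-0.0, 0.999, 0.043, -0.0]
contact_force: [0.1, -1.2, -0.4]
gripper_width: 0.999
grasp_force: 0.0
tool d [ 0.0015 -0.0017  0.0505] rot [-0.0004  0.0004 -0.0016] yaw now 4.91 j6 0.82
```

In the tool's units: 0.025 m is 0.4, -0.0017 m is -0.0272.

```bash
echo '[1,0.024,-0.0272,0.4,0,0,0,1,0,0,0.4,0,0,0,0,0,0,0,0,0,0,0,0,0,0,0,0,0,0,0,0,0,0,0,0]' > next.json && python3 shift.py next.json
echo '[0,0,0,0,0,0,0,0,0,0,0,0,0,0,0,0,0,0,0,0,0]' > next.json && python3 shift.py next.json
```

```text
time: 2.65
tool_pos: [0.5474, -0.3278, 0.0917]
tool_rot: [0.001, 0.999, 0.042, 0.001]
contact_force: [0.8, 0.0, -0.3]
gripper_width: 0.376
grasp_force: 0.0
time: 3.02
tool_pos: [0.547, -0.3271, 0.0905]
tool_rot: [0.0, 0.999, 0.042, 0.0]
contact_force: [0.0, -0.2, 2.3]
gripper_width: -0.0
grasp_force: 1.1
```

```bash
python3 -c "
from h import *
a,p=snap('wrist'); b,_=snap('side')
cv2.imwrite('pics/w2.png',np.hstack([cv2.resize(a,(480,300)),cv2.resize(b[110:210,320:420],(300,300))])[:,:,::-1]); print(manip.state()['gripper_width'])"
```

```text
-0.0026950941097503857
```

View pics/w2.png

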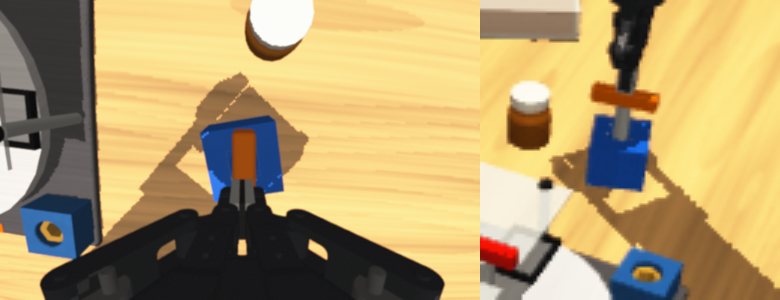

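The wrist view has the bar centred at column ~324 (full scale), straight ahead of the closed fingers. In the side view the bar isn't hidden by the fingers, so I'll work out how high the bar sits.

```bash
python3 - <<'E'
from h import *
a,p=snap("wrist"); b,ps=snap("side"); c,pt=snap("top"); t,q=tcp(); print(t,manip.state()["gripper_width"],manip.state()["grasp_force"],manip.state()["contact_force"])
for z in (.09,.105,.119):
    m=blobs(a,"orange",(280,140,370,260),30,180,60)[0]; print(z,"wrist",m[1].round(1),*[x.round(4) for x in map(np.array,axis(m[2],p,z))])
h=cv2.cvtColor(b,cv2.COLOR_RGB2HSV); m=blobs(b,"orange",(340,120,400,160),10,200,60)[0]; ys,xs=np.nonzero(m[2]); print("side bar bbox",xs.min(),xs.max(),ys.min(),ys.max(),m[1])
print("pred bar centre side",proj(ps,[[.5465,-.328,.109]]),"tcp",proj(ps,[t]))
m0=blobs(cv2.imread("pics/side0.png")[:,:,::-1].copy(),"orange",(340,120,400,160),10,200,60)[0];ys,xs=np.nonzero(m0[2]); print("side0 bbox",xs.min(),xs.max(),ys.min(),ys.max(),m0[1])
E
```

```text
[ 0.54700448 -0.32709946  0.09054855] 7.078646654383684e-05 1.9867285107958566 [-0.18935779  0.42281817  3.81611266]
0.09 wrist [325.1 206. ] [ 0.5607 -0.3266] [0.0463 0.0175] 4.6872
0.105 wrist [325.1 206. ] [ 0.5651 -0.3261] [0.0423 0.016 ] 4.6872
0.119 wrist [325.1 206. ] [ 0.5692 -0.3256] [0.0385 0.0145] 4.6873
side bar bbox 357 379 137 147 [367.76377953 142.17322835]
pred bar centre side [[368.11551692 142.11515593]] tcp [[367.44084284 146.56111642]]
side0 bbox 357 379 137 147 [367.81428571 142.00714286]
```

```bash
python3 -c "
from h import *
a,p=snap('wrist'); b,_=snap('side')
cv2.imwrite('pics/w3.png',np.hstack([cv2.resize(a[160:360,220:430],(420,400)),cv2.resize(b[95:175,330:406],(380,400),interpolation=cv2.INTER_NEAREST)])[:,:,::-1])"
```

```text
(no output)
```

View pics/w3.png

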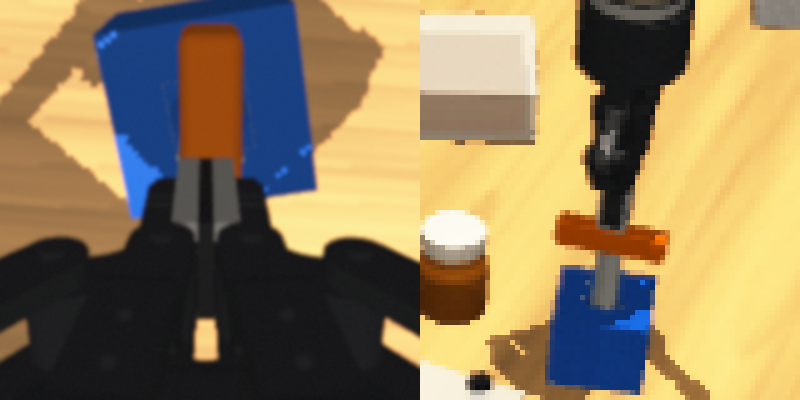

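```bash
python3 - <<'E'
from h import *
p=manip.camera_params("wrist"); t,q=tcp()
for dz in (0,-.01,-.02,-.03,-.04): print(dz,proj(p,[t+q.apply([0,0,dz])]),proj(manip.camera_params("side"),[t+q.apply([0,0,dz])]))
print(proj(p,[[.5865,-.3245,.119],[.5865,-.3245,.109],[.5865,-.3245,.099]]), manip.state()["contact_force"])
E
```

```text
0 [[323.69504271 233.70531092]] [[367.43754967 146.55213635]]
-0.01 [[323.76234199 239.927739  ]] [[367.68494409 144.20595898]]
-0.02 [[323.83752622 246.88324856]] [[367.93481261 141.83660813]]
-0.03 [[323.92205294 254.70818618]] [[368.1871931 139.4437331]]
-0.04 [[324.01775794 263.57453326]] [[368.44212425 137.02697594]]
[[325.52252232 176.94957539]
 [325.31559117 173.55335526]
 [325.13310066 170.55905508]] [-0.17582786 -0.52330817  4.85290168]
```

In the tool's units: -0.06 m is -0.96.

```bash
echo '[0,0,0,-0.96,0,0,0,0,0,0,0,0,0,0,0,0,0,0,0,0,0]' > next.json && python3 shift.py next.json; python3 - <<'E'
from h import *
a,p=snap("wrist"); b,ps=snap("side"); t,q=tcp(); print(t,manip.state()["contact_force"])
P=[t,t+q.apply([.011,0,0]),t+q.apply([.011,0,-.019])]
print(proj(p,P),proj(ps,P)); 
cv2.imwrite('pics/w4.png',np.hstack([cv2.resize(a[160:360,220:430],(420,400)),cv2.resize(b[95:175,330:406],(380,400),interpolation=cv2.INTER_NEAREST)])[:,:,::-1])
E
```

```text
time: 3.75
tool_pos: [0.5464, -0.3266, 0.1494]
tool_rot: [-0.0, 0.999, 0.042, -0.0]
contact_force: [0.3, 0.3, -0.9]
gripper_width: -0.001
grasp_force: 0.0
[ 0.54561441 -0.3260586   0.14766467] [-1.3813401  -1.14818207 -0.38907659]
[[322.58760023 233.81560902]
 [322.57516924 216.55818248]
 [322.65702825 227.09035344]] [[369.15617429 133.07399883]
 [366.07957211 132.48307406]
 [366.53819054 127.73306126]]
```

View pics/w4.png

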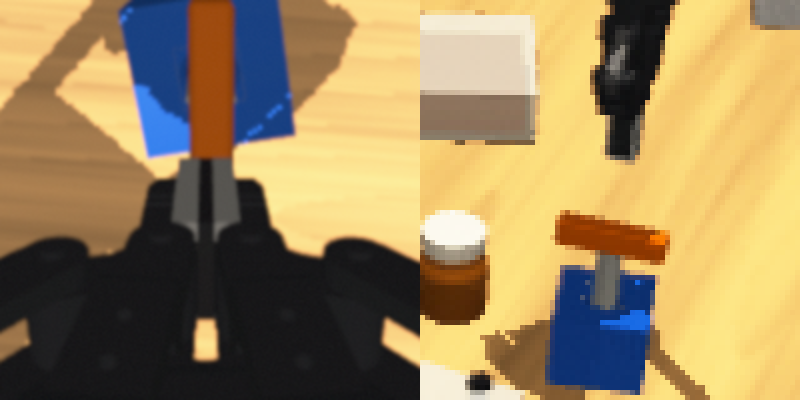

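The free shut fingers end about 28 mm short of the reported TCP: side row 127 against a predicted 133, and the bar top was touched at a reading of 0.0905. From here I'll use a tip offset of about +0.0285 m. I'll regrasp the key lower.

In the tool's units: 0.04 m is 0.64, 0.038 m is 0.608.

```bash
echo '[1,0,0,0,0,0,0,1,0,0,0,0,0,0,1,0,0,0,0,0,0,1,0,0,0,0,0,0,1,0,0,0,0,0,0]' > next.json && python3 shift.py next.json
echo '[1,0,0.016,0.64,0,0,0,1,0,0,0.608,0,0,0,0,0,0,0,0,0,0,0,0,0,0,0,0,0,0,0,0,0,0,0,0]' > next.json && python3 shift.py next.json
echo '[0,0,0,0,0,0,0,0,0,0,0,0,0,0,0,0,0,0,0,0,0]' > next.json && python3 shift.py next.json
```

```text
time: 4.47
tool_pos: [0.5466, -0.3268, 0.1499]
tool_rot: [0.0, 0.999, 0.042, 0.0]
contact_force: [-0.3, 0.2, 0.5]
gripper_width: 1.002
grasp_force: 0.0
time: 5.1
tool_pos: [0.5481, -0.3289, 0.0745]
tool_rot: [0.001, 0.999, 0.042, 0.002]
contact_force: [-0.3, -0.6, -0.2]
gripper_width: 0.378
grasp_force: 0.0
time: 5.48
tool_pos: [0.5479, -0.3288, 0.0741]
tool_rot: [0.001, 0.999, 0.042, 0.001]
contact_force: [-0.4, -0.2, 5.9]
gripper_width: 0.171
grasp_force: 61.7
```

In the tool's units: -0.05 m is -0.8, -0.04 m is -0.64.

```bash
echo '[0,0,0,-0.32,0,0,0,0,0,0,-0.8,0,0,0,0,0,0,-0.64,0,0,0,0,0,0,0,0,0,0]' > next.json && python3 shift.py next.json; python3 - <<'E'
from h import *
go(.441,-.1165,.15,-2)
E
```

```text
time: 5.98
tool_pos: [0.5485, -0.3292, 0.1873]
tool_rot: [0.003, 0.999, 0.042, 0.003]
contact_force: [0.7, -0.2, -2.0]
gripper_width: 0.172
grasp_force: 60.5
tool d [-0.0893 -0.2213  0.0356] rot [ 0.0051 -0.0062  0.1198] yaw now 4.86 j6 0.83
```

```bash
echo '[0,-0.288,-0.704,0,0,0,0,0,-0.288,-0.704,0,0,0,0,0,-0.288,-0.704,0,0,0,0,0,-0.288,-0.704,0,0,0,0,0,-0.288,-0.704,0,0,0,0.48]' > next.json && python3 shift.py next.json
echo '[0,0,0,0.48,0,0,0,0,0,0,0,0,0,0,0,0,0,0,0,0,0]' > next.json && python3 shift.py next.json; python3 - <<'E'
from h import *
go(.441,-.1165,.116,-2)
b,ps=snap("side"); a,p=snap("wrist"); cv2.imwrite('pics/w5.png',np.hstack([cv2.resize(a[100:300,230:430],(400,400)),cv2.resize(b[150:230,330:410],(400,400),interpolation=cv2.INTER_NEAREST)])[:,:,::-1])
E
```

```text
time: 6.6
tool_pos: [0.4361, -0.1143, 0.1795]
tool_rot: [-0.001, 1.0, -0.019, -0.002]
contact_force: [-1.0, 1.1, -1.3]
gripper_width: 0.167
grasp_force: 60.5
time: 6.98
tool_pos: [0.438, -0.1163, 0.1514]
tool_rot: [-0.0, 1.0, -0.018, -0.001]
contact_force: [0.7, 0.7, -2.3]
gripper_width: 0.169
grasp_force: 60.4
tool d [0.003  0.0001 0.0354] rot [-0.0006  0.0015 -0.0007] yaw now -2.04 j6 1.18
```

View pics/w5.png

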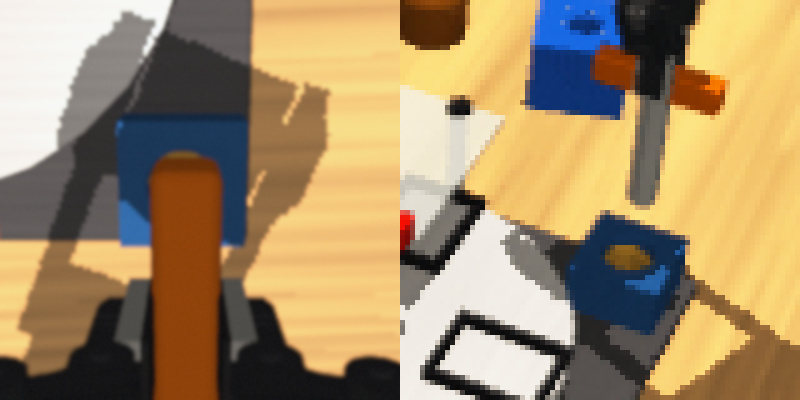

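The key's tip hangs in line with the boss in both views (side tip at (378,191), boss column ~322 in the wrist view). Lowering it.

```bash
echo '[0,0.048,0,0.32,0,0,0,0,0,0,0.32,0,0,0,0,0,0,0.16,0,0,0,0,0,0,0,0,0,0]' > next.json && python3 shift.py next.json; echo '[0,0,0,0.096,0,0,0,0,0,0,0.096,0,0,0,0,0,0,0,0,0,0,0,0,0,0,0,0,0]' > next.json && python3 shift.py next.json
```

```text
time: 7.58
tool_pos: [0.4412, -0.1164, 0.1015]
tool_rot: [-0.0, 1.0, -0.018, -0.001]
contact_force: [0.1, 0.6, -2.5]
gripper_width: 0.168
grasp_force: 60.5
time: 8.07
tool_pos: [0.4446, -0.117, 0.0964]
tool_rot: [0.001, 1.0, -0.018, 0.003]
contact_force: [-6.3, 4.5, 21.4]
gripper_width: 0.167
grasp_force: 63.9
```

In the tool's units: -0.0015 m is -0.024, -0.002 m is -0.032, 0.06 rad is 0.24.

```bash
echo '[0,-0.032,-0.024,0,0,0,0,0,0,0,0,0,0,0.24,0,0,0,0,0,0,0]' > next.json && python3 shift.py next.json; echo '[0,0,0,0,0,0,-0.24,0,0,0,0,0,0,-0.24,0,0,0,0,0,0,0]' > next.json && python3 shift.py next.json
```

```text
time: 8.45
tool_pos: [0.4425, -0.1158, 0.0946]
tool_rot: [0.001, 0.999, -0.048, 0.004]
contact_force: [0.1, 1.5, -2.8]
gripper_width: 0.175
grasp_force: 60.7
time: 8.82
tool_pos: [0.441, -0.1151, 0.0912]
tool_rot: [0.001, 1.0, 0.012, 0.002]
contact_force: [3.1, 0.6, -0.2]
gripper_width: 0.168
grasp_force: 60.9
```

In the tool's units: 0.004 m is 0.064, 0.03 rad is 0.12.

```bash
echo '[0,0,0,0.064,0,0,0.12,0,0,0,0.064,0,0,0,0,0,0,0,0,0,0,0,0,0,0,0,0,0]' > next.json && python3 shift.py next.json
```

```text
time: 9.32
tool_pos: [0.4415, -0.1155, 0.0849]
tool_rot: [0.001, 1.0, -0.003, 0.002]
contact_force: [0.3, 1.4, 10.9]
gripper_width: 0.168
grasp_force: 62.5
```

Seated: reading 0.0849, as predicted, with 11 N down. Turning anticlockwise.

```bash
echo '[0,0,0,0,0,0,-0.68,0,0,0,0,0,0,-0.68,0,0,0,0,0,0,-0.68,0,0,0,0,0,0,-0.68,0,0,0,0,0,0,-0.68]' > next.json && python3 shift.py next.json; echo '[0,0,0,0,0,0,-0.68,0,0,0,0,0,0,-0.68,0,0,0,0,0,0,-0.68,0,0,0,0,0,0,-0.4,0,0,0,0,0,0,0]' > next.json && python3 shift.py next.json; python3 -c "
from h import *
s=manip.state();print(s['ft_torque'],s['joint_pos'][5]);go(.441,-.1157,.0849)"
```

```text
time: 9.95
tool_pos: [0.4417, -0.1151, 0.085]
tool_rot: [0.001, 0.911, 0.412, 0.002]
contact_force: [0.8, 2.6, 11.4]
gripper_width: 0.166
grasp_force: 62.6
time: 10.58
tool_pos: [0.4415, -0.115, 0.0849]
tool_rot: [0.001, 0.747, 0.665, 0.001]
contact_force: [-0.0, 3.3, 11.9]
gripper_width: 0.172
grasp_force: 62.6
[ 0.63116655 -0.08477089  0.01532762] -0.30334660941253117
tool d [-0.0007 -0.0004  0.    ] rot [ 0.004  -0.0002 -0.    ] yaw now 83.34 j6 -0.3
```

```bash
for i in 1; do echo '[0,0,0,0,0,0,-0.4,0,0,0,0,0,0,-0.2,0,0,0,0,0,0,0]' > next.json && python3 shift.py next.json; done; python3 -c "
from h import *
s=manip.state();print(s['ft_torque'],s['joint_pos'][5]);go(.441,-.1157,.0849)"; echo '[0,0,0,0,0,0,-0.24,0,0,0,0,0,0,0,0,0,0,0,0,0,0]' > next.json && python3 shift.py next.json; python3 -c "
from h import *
s=manip.state();print(s['ft_torque'],s['joint_pos'][5]);go(.441,-.1157,.0849)"
```

```text
time: 10.95
tool_pos: [0.4414, -0.115, 0.085]
tool_rot: [0.001, 0.695, 0.719, 0.001]
contact_force: [0.7, 3.7, 11.8]
gripper_width: 0.171
grasp_force: 62.6
[ 0.72950924  0.02915939 -0.07552833] -0.45304070040327676
tool d [-0.0007 -0.0005  0.0001] rot [0.0039 0.0003 0.    ] yaw now 91.92 j6 -0.45
time: 11.32
tool_pos: [0.4414, -0.115, 0.085]
tool_rot: [0.001, 0.673, 0.739, 0.001]
contact_force: [0.2, 2.7, 12.2]
gripper_width: 0.169
grasp_force: 62.6
[ 0.68610989  0.03000131 -0.02284184] -0.5127701856581116
tool d [-0.0007 -0.0005  0.0001] rot [0.0038 0.0006 0.    ] yaw now 95.34 j6 -0.51
```

```bash
for i in 1; do echo '[0,0,0,0,0,0,-0.24,0,0,0,0,0,0,0,0,0,0,0,0,0,0]' > next.json && python3 shift.py next.json | grep -E "rot|force"; done; python3 -c "
from h import *
s=manip.state();print(s['ft_torque'],s['joint_efforts'][5]);go(.441,-.1157,.0849)"; echo '[0,0,0,0,0,0,-0.2,0,0,0,0,0,0,0,0,0,0,0,0,0,0]' > next.json && python3 shift.py next.json | grep -E "rot|force"; python3 -c "
from h import *
s=manip.state();print(s['ft_torque'],s['joint_efforts'][5]);go(.441,-.1157,.0849)"
```

```text
tool_rot: [0.001, 0.651, 0.759, 0.001]
contact_force: [-0.1, 2.3, 12.6]
grasp_force: 62.7
[ 0.66016809  0.02182653 -0.10672051] -0.09459308814257383
tool d [-0.0007 -0.0005  0.    ] rot [0.0037 0.0006 0.    ] yaw now 98.76 j6 -0.57
tool_rot: [0.001, 0.632, 0.775, 0.001]
contact_force: [-0.7, 2.1, 11.9]
grasp_force: 62.7
[ 0.69841094  0.09125581 -0.29841778] -0.29018422588706017
tool d [-0.0006 -0.0005  0.    ] rot [0.0037 0.0007 0.    ] yaw now 101.59 j6 -0.62
```

```bash
echo '[0,0,0,0,0,0,-0.24,0,0,0,0,0,0,0,0,0,0,0,0,0,0]' > next.json && python3 shift.py next.json | grep -E "rot|force"; python3 -c "
from h import *
s=manip.state();print(s['ft_torque'],s['joint_efforts'][5]);go(.441,-.1157,.0849)"
```

```text
tool_rot: [0.001, 0.609, 0.793, 0.001]
contact_force: [0.2, 1.9, 11.9]
grasp_force: 62.9
[ 0.69186025  0.1088711  -0.47902382] -0.5208941549062729
tool d [-0.0006 -0.0005  0.0001] rot [0.0037 0.0009 0.    ] yaw now 104.98 j6 -0.68
```

At the stop: torque rises to 0.48 N·m with no more give. Relaxing and lifting out.

In the tool's units: -0.03 m is -0.48, -0.01 m is -0.16, 0.15 rad is 0.6.

```bash
echo '[0,0,0,0,0,0,0.6,0,0,0,0,0,0,0.2,0,0,0,-0.16,0,0,0,0,0,0,-0.48,0,0,0,0,0,0,-0.48,0,0,0]' > next.json && python3 shift.py next.json; echo '[0,0,0,-0.64,0,0,0,0,0,0,0,0,0,0]' > next.json && python3 shift.py next.json; python3 -c "
from h import *
s=manip.state();print(s['ft_torque'],s['joint_efforts'][5]);go(.547,-.328,.18,92)"
```

```text
time: 13.08
tool_pos: [0.4374, -0.1143, 0.1503]
tool_rot: [-0.003, 0.684, 0.729, -0.001]
contact_force: [-0.1, 0.1, -2.2]
gripper_width: 0.168
grasp_force: 62.6
time: 13.32
tool_pos: [0.4405, -0.1156, 0.1946]
tool_rot: [0.002, 0.684, 0.729, 0.0]
contact_force: [1.2, 0.0, -1.8]
gripper_width: 0.168
grasp_force: 62.6
[ 0.02769515  0.02166906 -0.03564652] 0.0001906262650663848
tool d [-0.2187  0.0926  0.0156] rot [0.0037 0.0028 0.0289] yaw now 93.65 j6 -0.48
```

```bash
echo '[0,-0.704,0.296,0,0,0,0,0,-0.704,0.296,0,0,0,0,0,-0.704,0.296,0,0,0,0,0,-0.704,0.296,0.32,0,0,0,0,-0.672,0.296,0.32,0,0,0]' > next.json && python3 shift.py next.json;echo '[0,0,0,0,0,0,0.12,0,0,0,0,0,0,0]' > next.json && python3 shift.py next.json; python3 -c "
from h import *
go(.547,-.328,.122,92)
im,p=snap('top'); b=blobs(im,'red',(300,170,335,225),20,90,25)[0]; print(axis(b[2],p,.138))"
```

```text
time: 13.95
tool_pos: [0.5447, -0.3271, 0.1482]
tool_rot: [-0.002, 0.684, 0.729, -0.001]
contact_force: [-0.3, 0.2, -2.0]
gripper_width: 0.169
grasp_force: 62.5
time: 14.2
tool_pos: [0.5444, -0.3254, 0.1495]
tool_rot: [-0.002, 0.695, 0.719, -0.0]
contact_force: [-0.4, -0.1, -1.7]
gripper_width: 0.167
grasp_force: 62.6
tool d [-0.0028  0.0027  0.0275] rot [-0.0035 -0.0029 -0.0012] yaw now 91.93 j6 -0.69
(array([0.57477832, 0.00839225]), array([0.06689642, 0.01535062]), 177.06700134277344)
```

In the tool's units: 0.02 m is 0.32, 0.015 m is 0.24.

```bash
echo '[0,-0.0448,0.0432,0.32,0,0,0,0,0,0,0.24,0,0,0,0,0,0,0.24,0,0,0,0,0,0,0,0,0,0]' > next.json && python3 shift.py next.json;echo '[0,0,0,0.192,0,0,0,0,0,0,0.24,0,0,0,0,0,0,0,0,0,0]' > next.json && python3 shift.py next.json
```

```text
time: 14.75
tool_pos: [0.5472, -0.3278, 0.0994]
tool_rot: [-0.002, 0.695, 0.719, -0.0]
contact_force: [0.0, 0.1, -2.6]
gripper_width: 0.169
grasp_force: 62.6
time: 15.12
tool_pos: [0.5489, -0.3286, 0.0743]
tool_rot: [0.0, 0.695, 0.719, 0.001]
contact_force: [-0.2, 2.6, -0.1]
gripper_width: 0.169
grasp_force: 63.2
```

Key is fully down at 0.0743, the same height as when I picked it up. Releasing, then off to the moulds.

The rows are not in the units I measure in: shifts go in shares of 62.5 mm and turns go in units of 0.25 rad. I convert before sending: -0.05 m is -0.8.

```bash
echo '[1,0,0,0,0,0,0,1,0,0,0,0,0,0,1,0,0,0,0,0,0,1,0,0,0,0,0,0,1,0,0,-0.8,0,0,0]' > next.json && python3 shift.py next.json;echo '[1,0,0,-0.96,0,0,0,1,0,0,-0.64,0,0,0]' > next.json && python3 shift.py next.json; python3 -c "
from h import *
im,p=snap('side','s6'); m=blobs(im,'orange',(330,110,410,170),10,200,60)[0]; print(m[0],m[1])
go(.3815,.332,.22,13)"
```

```text
time: 15.75
tool_pos: [0.5454, -0.3269, 0.1198]
tool_rot: [-0.005, 0.695, 0.719, -0.001]
contact_force: [-0.5, -0.7, 0.4]
gripper_width: 1.003
grasp_force: 0.0
time: 16.0
tool_pos: [0.5493, -0.3298, 0.2286]
tool_rot: [0.002, 0.695, 0.719, 0.0]
contact_force: [-0.5, -0.2, 0.5]
gripper_width: 0.999
grasp_force: 0.0
147 [335.97959184 152.6462585 ]
tool d [ 0.6688 -0.1472  0.0079] rot [1.430e-02 1.000e-04 1.378e+00] yaw now 91.95 j6 -0.69
```

```bash
echo '[1,0.896,-0.1968,0,0,0,0,1,0.896,-0.1968,0,0,0,0,1,0.896,-0.1968,0,0,0,0,1,0.896,-0.1968,0,0,0,0,1,0.896,-0.1968,0,0,0,0]' > next.json && python3 shift.py next.json >/dev/null; echo '[1,0.896,-0.1968,0,0,0,0,1,0.896,-0.1968,0,0,0,0,1,0.896,-0.1968,0,0,0,0,1,0.896,-0.1968,0,0,0,0,1,0.896,-0.1968,0,0,0,0]' > next.json && python3 shift.py next.json;  echo '[1,0.896,-0.1968,0,0,0,0.688,1,0,0,0,0,0,0.688,1,0,0,0,0,0,0.688,1,0,0,0,0,0,0.688,1,0,0,0,0,0,0.688]' > next.json && python3 shift.py next.json > /dev/null; echo '[1,0,0,0,0,0,0.688,1,0,0,0,0,0,0.688,1,0,0,0,0,0,0.688,1,0,0,0,0,0,0]' > next.json && python3 shift.py next.json; cat >> h.py <<'E'
def moulds(im,p):
    h=cv2.cvtColor(im,cv2.COLOR_RGB2HSV); out={}
    m=((h[...,1]<60)&(h[...,2]>100)).astype(np.uint8)
    m=cv2.morphologyEx(m,cv2.MORPH_CLOSE,np.ones((3,3)))
    n,l,s,c=cv2.connectedComponentsWithStats(m)
    for i in range(1,n):
        if s[i,4]<150: continue
        C,wh,a=axis(l==i,p,.04)
        if abs(wh[0]-.057)<.008 and abs(wh[1]-.041)<.008: print(c[i].round(1),C.round(4),wh.round(4),round((a+90)%180-90,1))
E
python3 -c "
from h import *
im,p=snap('top'); moulds(im,p); print('wrist'); im,p=snap('wrist','w7'); moulds(im,p)
im=cv2.imread('pics/s6.png')[:,:,::-1].copy(); m=blobs(im,'orange',(352,125,390,150),10,200,60)[0]; ys,xs=np.nonzero(m[2]); print(m[0],m[1],xs.min(),xs.max(),ys.min(),ys.max())
go(.3815,.332,.22,13)"
```

```text
time: 17.3
tool_pos: [0.4059, 0.2281, 0.225]
tool_rot: [0.0, 0.695, 0.719, 0.001]
contact_force: [1.3, 0.1, 0.4]
gripper_width: 1.0
grasp_force: 0.0
time: 18.42
tool_pos: [0.3934, 0.2785, 0.2247]
tool_rot: [-0.0, 0.993, 0.12, 0.0]
contact_force: [-0.8, 0.4, -0.1]
gripper_width: 1.001
grasp_force: 0.0
[188.7 201.1] [0.5636 0.3495] [0.0585 0.0398] 2.9
[178.  233.1] [0.4794 0.3729] [0.0587 0.0408] 7.4
wrist
[258.6  83.9] [0.4795 0.3739] [0.058  0.0434] 7.4
[276.1 176.5] [0.3821 0.3336] [0.0592 0.0419] 13.8
82 [367.52439024 141.97560976] 363 372 134 149
tool d [ 0.0013 -0.0548  0.0048] rot [ 0.     -0.0001  0.0151] yaw now 13.87 j6 1.79
```

In the tool's units: -0.055 m is -0.88, 0.055 m is 0.88.

```bash
echo '[1,0.016,-0.88,0.48,0,0,0,1,0,0,0.88,0,0,0,1,0,0,0.88,0,0,0,1,0,0,0,0,0,0]' > next.json && python3 shift.py next.json; python3 -c "
from h import *
im,p=snap('wrist'); moulds(im,p)
go(.382,.333,-.013,13.4)"
```

```text
time: 19.02
tool_pos: [0.3776, 0.3297, 0.0798]
tool_rot: [0.002, 0.993, 0.12, -0.005]
contact_force: [-0.6, 0.5, -0.5]
gripper_width: 1.002
grasp_force: 0.0
[293.6  48.8] [0.4799 0.3748] [0.0594 0.0422] 7.4
[319.5 204.7] [0.3825 0.3339] [0.0573 0.0419] 13.7
tool d [ 0.0026 -0.0014  0.0966] rot [0.0014 0.0039 0.0068] yaw now 13.79 j6 1.9
```

In the tool's units: 0.05 m is 0.8, 0.046 m is 0.736.

```bash
echo '[1,0.048,-0.032,0.8,0,0,0,1,0,0,0.736,0,0,0,0,0,0,0,0,0,0,0,0,0,0,0,0,0,0,0,0,0,0,0,0]' > next.json && python3 shift.py next.json;echo '[0,0,0,0,0,0,0,0,0,0,-0.8,0,0,0,0,0,0,-0.96,0,0,0,0,0,0,-0.64,0,0,0]' > next.json && python3 shift.py next.json; python3 -c "
from h import *
go(.480,.0123,.16,-2)"
```

```text
time: 19.7
tool_pos: [0.3871, 0.3366, -0.0067]
tool_rot: [-0.002, 0.993, 0.119, 0.003]
contact_force: [0.2, 0.6, -1.1]
gripper_width: 0.473
grasp_force: 62.1
time: 20.2
tool_pos: [0.3851, 0.3356, 0.1439]
tool_rot: [-0.001, 0.993, 0.119, 0.003]
contact_force: [0.4, 0.1, -2.4]
gripper_width: 0.479
grasp_force: 62.3
tool d [ 0.0156  0.3365 -0.0167] rot [-0.003  -0.0055  0.2745] yaw now 13.73 j6 1.9
```

```bash
echo '[0,0.0416,0.896,0,0,0,0,0,0.0416,0.896,0,0,0,0,0,0.0416,0.896,0,0,0,0,0,0.0416,0.896,0,0,0,0,0,0.0416,0.896,0,0,0,0]' > next.json && python3 shift.py next.json >/dev/null; echo '[0,0.0416,0.896,0,0,0,0.548,0,0,0,0.32,0,0,0.548,0,0,0,0,0,0,0,0,0,0,0,0,0,0]' > next.json && python3 shift.py next.json;  python3 -c "
from h import *
im,p=snap('wrist','w8'); t,q=tcp(); print(t)
m=blobs(im,'red',(250,130,400,330),15,120,60)
for b in m[:2]: print(b[0],b[1],cast(p,b[1],t[2]+.048))
h=blobs(im,'red',None,100,120,60)
for b in h[:2]: print(b[0],b[1],*axis(b[2],p,.138))
go(.480,.0123,.04,-2)
im,p=snap('top','t8')"
```

```text
time: 21.32
tool_pos: [0.4789, 0.0124, 0.12]
tool_rot: [-0.0, 1.0, -0.016, 0.001]
contact_force: [-0.5, 0.4, -1.9]
gripper_width: 0.474
grasp_force: 62.3
[0.4790818  0.01254831 0.1201326 ]
471 [322.507431   282.03821656] [[0.47357936 0.01314369 0.1681326 ]]
4096 [320.71875     62.83764648] [0.56896782 0.01084439] [0.05799342 0.01491581] 177.4663543701172
471 [322.507431   282.03821656] [0.45644817 0.0136987 ] [0.01417755 0.01394883] 88.12997436523438
tool d [0.0008 0.0002 0.0801] rot [ 0.0001 -0.0018  0.0031] yaw now -1.82 j6 1.47
```

View pics/w8.png

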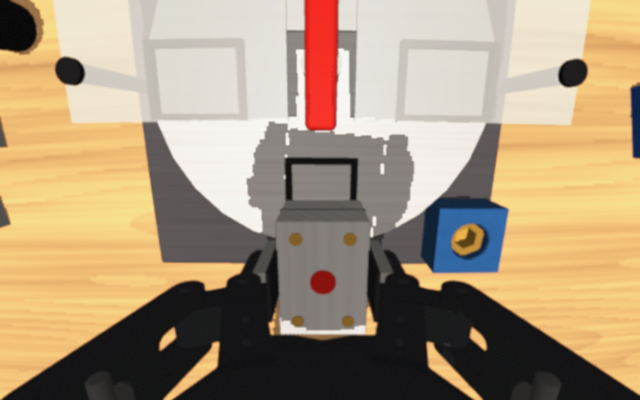

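The mould is square over the nest. The nest's far wall is at row 158-164 between columns 288 and 356, and the dot is at (322,282), so the mould sits about 5 mm behind the TCP.

```bash
python3 - <<'E'
from h import *
im=cv2.imread("pics/w8.png")[:,:,::-1]; p=manip.camera_params("wrist")
print(im[150:175,322].mean(1).astype(int)); print(im[180,278:368].mean(1).astype(int))
print(cast(p,[(322,158),(322,164),(288,158),(356,158)],.053))
E
```

```text
[133 133 131 130 132 132 123  97  56  23  17  18  18  34  71 107 127 132
 132 133 133 133 131 130 131]
[134 134 134 134 135 134 121  79  31  17  17  15  24  58 102 128 134 134
 134 134 134 133 134 134 135 134 134 134 134 134 134 133 134 133 134 133
 133 134 134 135 134 134 134 134 134 134 134 133 134 134 133 133 134 133
 133 133 133 132 133 133 133 133 132 133 133 132 133 133 133 132 133 120
  86  43  20  15  17  20  43  85 120 132 133 132 132 132 132 132 133 132]
[[ 0.51705177  0.0122789   0.053     ]
 [ 0.51233551  0.01243529  0.053     ]
 [ 0.51795046  0.03897948  0.053     ]
 [ 0.5161978  -0.01442342  0.053     ]]
```

In the tool's units: 0.025 m is 0.4, 0.02 m is 0.32.

```bash
echo '[0,0.096,0.008,0.32,0,0,0,0,0,0,0.4,0,0,0,0,0,0,0.16,0,0,0,0,0,0,0,0,0,0]' > next.json && python3 shift.py next.json; python3 -c "
from h import *
im,p=snap('wrist'); t,q=tcp(); 
b=blobs(im,'red',(250,150,400,330),15,120,60)[0]; print(b[1],cast(p,b[1],t[2]+.049))"
```

```text
time: 21.92
tool_pos: [0.4842, 0.0117, 0.0637]
tool_rot: [-0.0, 1.0, -0.017, -0.001]
contact_force: [0.6, -0.6, -2.0]
gripper_width: 0.475
grasp_force: 62.3
[322.52452026 282.06609808] [[0.47998248 0.01237068 0.11352896]]
```

```bash
echo '[0,0.008,0,0.16,0,0,0,0,0,0,0.16,0,0,0,0,0,0,0,0,0,0]' > next.json && python3 shift.py next.json;  echo '[0,0,0,0.08,0,0,0,0,0,0,0.048,0,0,0,0,0,0,0,0,0,0]' > next.json && python3 shift.py next.json
```

```text
time: 22.35
tool_pos: [0.4841, 0.0114, 0.0426]
tool_rot: [-0.0, 1.0, -0.017, -0.001]
contact_force: [0.0, 0.4, -1.0]
gripper_width: 0.472
grasp_force: 62.3
time: 22.72
tool_pos: [0.4855, 0.0111, 0.0383]
tool_rot: [0.0, 1.0, -0.017, -0.0]
contact_force: [-7.1, 0.3, 12.9]
gripper_width: 0.478
grasp_force: 64.0
```

```bash
echo '[1,0,0,0,0,0,0,1,0,0,0,0,0,0,1,0,0,0,0,0,0,1,0,0,0,0,0,0,1,0,0,-0.48,0,0,0]' > next.json && python3 shift.py next.json;  echo '[1,0,0,-0.96,0,0,0,1,0,0,-0.64,0,0,0,1,0,0,0,0,0,0]' > next.json && python3 shift.py next.json; python3 -c "
from h import *
im,p=snap('wrist','w9'); t,q=tcp(); 
for b in blobs(im,'red',None,60,120,60)[:2]: print(b[0],b[1],axis(b[2],p,.138),cast(p,b[1],.085))
go(.575,.0095,.092,-2.7)"
```

```text
time: 23.35
tool_pos: [0.4825, 0.0116, 0.0634]
tool_rot: [-0.0, 1.0, -0.017, -0.003]
contact_force: [0.6, 0.3, 1.0]
gripper_width: 0.998
grasp_force: 0.0
time: 23.72
tool_pos: [0.4879, 0.0109, 0.1706]
tool_rot: [0.0, 1.0, -0.017, 0.004]
contact_force: [-0.3, 0.8, -0.1]
gripper_width: 1.002
grasp_force: 0.0
2560 [318.79648437  86.34335938] (array([0.57396603, 0.0107274 ]), array([0.0671582 , 0.01523222]), 177.43489837646484) [[0.5818199  0.01102645 0.085     ]]
124 [322.21774194 209.27419355] (array([0.49402851, 0.01138441]), array([0.00864539, 0.00809757]), 42.09150314331055) [[0.4792391  0.01192076 0.085     ]]
tool d [ 0.0885 -0.0015  0.076 ] rot [ 0.0003 -0.0037  0.0125] yaw now -1.98 j6 1.48
```

View pics/w9.png

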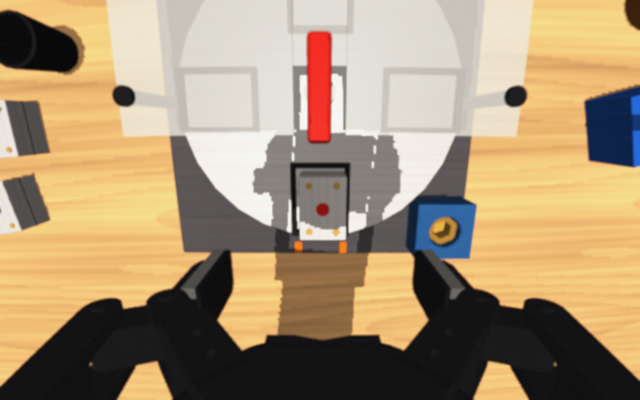

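Mould1 is inside the nest (dot at (322,209), black rim all round) and the handle is at (319,86). Now to the handle.

In the tool's units: 0.045 m is 0.72, 0.0435 m is 0.696, 0.012 rad is 0.048.

```bash
echo '[1,0.72,-0.016,0,0,0,0,1,0.696,0,0,0,0,0.048,1,0,0,0.64,0,0,0,1,0,0,0.576,0,0,0,0,0,0,0,0,0,0]' > next.json && python3 shift.py next.json;  echo '[0,0,0,0,0,0,0,0,0,0,0,0,0,0,0,0,0,0,0,0,0,0,0,0,0,0,0,0,0,0,0,0,0,0,0]' > next.json && python3 shift.py next.json; python3 -c "
from h import *
go(.575,.0102,.092)"
```

```text
time: 24.4
tool_pos: [0.5691, 0.0097, 0.0838]
tool_rot: [-0.001, 1.0, -0.023, -0.006]
contact_force: [-0.9, 0.1, -0.0]
gripper_width: 0.817
grasp_force: 0.0
time: 25.02
tool_pos: [0.5748, 0.0102, 0.0921]
tool_rot: [-0.001, 1.0, -0.023, 0.002]
contact_force: [-0.9, 4.9, 5.8]
gripper_width: 0.17
grasp_force: 60.7
tool d [0.0002 0.     0.0001] rot [-0.0019 -0.0031  0.    ] yaw now -2.65 j6 1.5
```

In the tool's units: -0.17 rad is -0.68.

```bash
echo '[0,0,0,0,0,0,-0.4,0,0,0,0,0,0,-0.68,0,0,0,0,0,0,-0.68,0,0,0,0,0,0,-0.68,0,0,0,0,0,0,-0.68]' > next.json && python3 shift.py next.json;  echo '[0,0,0,0,0,0,-0.68,0,0,0,0,0,0,-0.68,0,0,0,0,0,0,-0.68,0,0,0,0,0,0,-0.68,0,0,0,0,0,0,-0.48]' > next.json && python3 shift.py next.json; python3 -c "
from h import *
go(.575,.0102,.092); print(manip.state()['ft_torque'])"
```

```text
time: 25.65
tool_pos: [0.5752, 0.0092, 0.0921]
tool_rot: [0.001, 0.933, 0.361, 0.002]
contact_force: [1.6, 0.7, 4.5]
gripper_width: 0.173
grasp_force: 60.6
time: 26.28
tool_pos: [0.5762, 0.0088, 0.0921]
tool_rot: [0.003, 0.719, 0.695, 0.002]
contact_force: [5.4, 1.2, 1.6]
gripper_width: 0.171
grasp_force: 60.2
tool d [ 0.0014 -0.0012  0.0001] rot [0.0066 0.0006 0.    ] yaw now 88.08 j6 -0.08
[ 0.23009366 -0.56862239 -0.05970574]
```

```bash
echo '[1,0,0,0,0,0,0,1,0,0,0,0,0,0,1,0,0,0,0,0,0,1,0,0,0,0,0,0,1,0,0,-0.8,0,0,0]' > next.json && python3 shift.py next.json;  echo '[1,0,0,-0.8,0,0,0,1,0,0,0,0,0,0]' > next.json && python3 shift.py next.json; python3 -c "
from h import *
im,p=snap('top','t10'); moulds(im,p); 
go(.48,.32,.2)"
```

```text
time: 26.9
tool_pos: [0.5697, 0.0095, 0.1351]
tool_rot: [-0.004, 0.72, 0.694, -0.004]
contact_force: [1.0, 0.6, 0.7]
gripper_width: 0.999
grasp_force: 0.0
time: 27.15
tool_pos: [0.5768, 0.0088, 0.196]
tool_rot: [0.004, 0.72, 0.694, 0.003]
contact_force: [-0.7, -0.3, -0.4]
gripper_width: 1.002
grasp_force: 0.0
[553.3   4.1] [ 1.1503 -0.649 ] [0.0616 0.0344] -85.2
[188.7 201. ] [0.5636 0.3495] [0.0585 0.0398] 2.9
[178.1 233. ] [0.4795 0.3729] [0.0585 0.0411] 7.3
tool d [ 0.3072 -0.1067 -0.0079] rot [0.0052 0.0005 0.    ] yaw now 87.85 j6 -0.08
```

In the tool's units: 0.051 m is 0.816, -0.018 m is -0.288.

```bash
echo '[1,0.816,-0.288,0,0,0,0,1,0.816,-0.288,0,0,0,0,1,0.816,-0.288,0,0,0,0,1,0.816,-0.288,0,0,0,0,1,0.816,-0.288,0,0,0,0]' > next.json && python3 shift.py next.json >/dev/null; echo '[1,0.816,-0.288,0,0,0,0.7,1,0,0,0,0,0,0.7,1,0,0,0,0,0,0.7,1,0,0,0,0,0,0.7,1,0,0,0,0,0,0.7]' > next.json && python3 shift.py next.json > /dev/null; echo '[1,0,0,0,0,0,0.7,1,0,0,0,0,0,0.7,1,0,0,0.64,0,0,0.7,1,0,0,0.8,0,0,0,1,0,0,0,0,0,0]' > next.json && python3 shift.py next.json; python3 -c "
from h import *
im,p=snap('wrist'); moulds(im,p); im,p=snap('top');b=blobs(im,'red',(290,160,350,225),20,90,25)[0]; print(axis(b[2],p,.138))
go(.4795,.3735,-.013,7.4)"
```

```text
time: 29.08
tool_pos: [0.4723, 0.3166, 0.093]
tool_rot: [0.003, 0.998, 0.067, -0.006]
contact_force: [0.0, -0.3, -0.6]
gripper_width: 0.997
grasp_force: 0.0
[623.   44.7] [0.6226 0.1263] [0.05   0.0369] 19.9
[291.2  73.5] [0.5647 0.3513] [0.058  0.0424] 0.6
[248.  186.2] [0.4815 0.3753] [0.0605 0.0419] 7.5
(array([0.57462162, 0.00903568]), array([0.06587131, 0.01418684]), 91.41729366779327)
tool d [ 0.0103 -0.0539  0.1125] rot [0.0006 0.0016 0.0043] yaw now 7.64 j6 1.9
```

In the tool's units: 0.004 m is 0.064, -0.055 m is -0.88.

```bash
echo '[1,0.064,-0.88,0,0,0,0,1,0,0,0.64,0,0,0,1,0,0,0,0,0,0,1,0,0,0,0,0,0,1,0,0,0,0,0,0]' > next.json && python3 shift.py next.json; python3 -c "
from h import *
im,p=snap('wrist'); moulds(im,p)
go(.4795,.3735,-.013,7.4)"
```

```text
time: 29.8
tool_pos: [0.4753, 0.3745, 0.0625]
tool_rot: [-0.001, 0.998, 0.066, 0.002]
contact_force: [0.1, -0.3, 0.5]
gripper_width: 0.996
grasp_force: 0.0
[379.9  86.6] [0.564  0.3519] [0.0576 0.0423] 1.0
[323.9 213.1] [0.4802 0.375 ] [0.0568 0.0413] 7.5
tool d [0.004  0.0016 0.0752] rot [-0.0013 -0.0031  0.0036] yaw now 7.61 j6 1.98
```

In the tool's units: 0.04 m is 0.64, 0.034 m is 0.544.

```bash
echo '[1,0.072,0.008,0.64,0,0,0,1,0,0,0.544,0,0,0,1,0,0,0,0,0,0,0,0,0,0,0,0,0,0,0,0,0,0,0,0]' > next.json && python3 shift.py next.json;echo '[0,0,0,0,0,0,0,0,0,0,0,0,0,0,0,0,0,0,0,0,0]' > next.json && python3 shift.py next.json; echo '[0,0,0,-0.8,0,0,0,0,0,0,-0.96,0,0,0,0,0,0,-0.48,0,0,0,0,0,0,0,0,0,0,0,0,0,0,0,0,0]' > next.json && python3 shift.py next.json; python3 -c "
from h import *
go(.485,.0123,.12,-2)"
```

```text
time: 30.48
tool_pos: [0.4799, 0.3751, -0.0116]
tool_rot: [-0.001, 0.998, 0.067, 0.002]
contact_force: [0.4, 0.3, 0.3]
gripper_width: 0.607
grasp_force: 0.0
time: 30.85
tool_pos: [0.48, 0.3751, -0.0116]
tool_rot: [-0.001, 0.998, 0.067, 0.002]
contact_force: [0.0, -0.5, 5.6]
gripper_width: 0.479
grasp_force: 63.7
time: 31.48
tool_pos: [0.4769, 0.3733, 0.1234]
tool_rot: [0.001, 0.998, 0.067, -0.002]
contact_force: [-0.7, 0.3, -2.9]
gripper_width: 0.477
grasp_force: 62.8
tool d [-0.04    0.3589  0.0041] rot [0.0017 0.0033 0.1683] yaw now 7.64 j6 1.98
```

```bash
echo '[0,-0.1024,0.8208,0,0,0,0,0,-0.1024,0.8208,0,0,0,0,0,-0.1024,0.8208,0,0,0,0,0,-0.1024,0.8208,0,0,0,0,0,-0.1024,0.8208,0,0,0,0]' > next.json && python3 shift.py next.json >/dev/null; echo '[0,-0.1024,0.8208,0,0,0,0,0,-0.1024,0.8208,0,0,0,0.672,0,0,0,0,0,0,0,0,0,0,0,0,0,0]' > next.json && python3 shift.py next.json;  python3 -c "
from h import *
im,p=snap('wrist','w11'); t,q=tcp(); print(t)
b=blobs(im,'green',(250,130,400,330),15,100,40)[0]; print(b[0],b[1],cast(p,b[1],t[2]+.0516))
print(im[140:185,322].mean(1).astype(int)); print(im[182,270:375].mean(1).astype(int))
go(.480,.0123,.04,-2)"
```

```text
time: 32.6
tool_pos: [0.4802, 0.0126, 0.1236]
tool_rot: [-0.0, 1.0, -0.017, -0.002]
contact_force: [-0.1, -0.3, -2.6]
gripper_width: 0.482
grasp_force: 63.0
[0.48053296 0.01310299 0.12408482]
486 [322.43415638 275.6872428 ] [[0.48052549 0.01315971 0.17568482]]
[132 133 132 132 132 132 132 132 133 132 132 132 132 131 132 131 130 116
  81  41  21  18  16  20  44  87 121 133 133 134 133 133 133 133 133 133
 132 133 133 132 132 132 132 132 133]
[133 133 130 129 127 128 129 129 130 131 132 134 135 134 132 132 131 134
 135 135 133 126 104  61  24  16  17  18  30  76 117 132 134 134 135 132
 133 132 132 132 133 134 134 133 132 131 131 131 132 132 133 132 132 132
 131 131 132 134 135 135 135 134 135 133 135 135 135 133 132 130 132 133
 133 133 131 130 131 133 133 134 132 133 133 134 134 131 118  77  33  18
  14  15  26  57  96 124 133 133 134 135 134 134 133 131 130]
tool d [-0.0002  0.0009  0.0841] rot [-0.0008  0.0032  0.0016] yaw now -1.91 j6 1.48
```

View pics/w11.png

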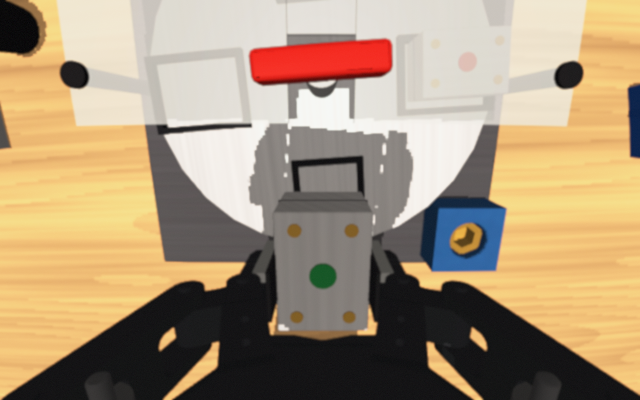

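Mould2 hangs over the next nest, which is turned a few degrees (far wall from (292,162) to (363,157), handle sloped). I'll work out that nest's pose.

```bash
python3 - <<'E'
from h import *
im=cv2.imread("pics/w11.png")[:,:,::-1].copy(); p=manip.camera_params("wrist")
b=blobs(im,'red',None,500,120,60)[0]; C,wh,a=axis(b[2],p,.138); print(C,wh,a)
P=cast(p,[(295.5,182),(359.5,182),(322,164.5),(292,162),(363,157)],.053); print(P[:,:2]); d=P[4]-P[3]; print("wall yaw",np.degrees(np.arctan2(d[0],-d[1])))
for y in (1.4,2,2.5): 
    y=np.radians(y); print(np.degrees(y),.575-.095*np.cos(y),.0102-.095*np.sin(y))
E
```

```text
[0.5739606 0.0114114] [0.06819462 0.01699004] 91.87880742549896
[[ 0.4989367   0.03506283]
 [ 0.49717137 -0.01703129]
 [ 0.5124621   0.01300259]
 [ 0.51530091  0.03694078]
 [ 0.51737142 -0.0198876 ]]
wall yaw 2.0866141276016235
1.4 0.48002835847078756 0.007878943075497951
2.0 0.48005787143318585 0.006884547813262408
2.5 0.4800904189497235 0.006056158200293081
```

```bash
echo '[0,0,0.0768,0,0,0,0,0,0,0,0.32,0,0,-0.268,0,0,0,0.4,0,0,0,0,0,0,0.16,0,0,0,0,0,0,0,0,0,0]' > next.json && python3 shift.py next.json;echo '[0,0,0,0,0,0,0,0,0,0,0,0,0,0]' > next.json && python3 shift.py next.json; python3 -c "
from h import *
im,p=snap('wrist'); t,q=tcp(); 
b=blobs(im,'green',(250,150,400,330),15,100,40)[0]; print(b[1],cast(p,b[1],t[2]+.0516)); go(.48,.0078,.0334,1.9)"
```

```text
time: 33.28
tool_pos: [0.4809, 0.008, 0.0702]
tool_rot: [-0.0, 1.0, 0.017, -0.001]
contact_force: [0.2, 0.4, -2.2]
gripper_width: 0.481
grasp_force: 63.0
time: 33.52
tool_pos: [0.4824, 0.0074, 0.0721]
tool_rot: [0.0, 1.0, 0.016, 0.001]
contact_force: [-0.2, -0.4, -2.4]
gripper_width: 0.481
grasp_force: 63.0
[322.47628866 275.73402062] [[0.48198338 0.00807268 0.12355007]]
tool d [-0.0023 -0.0005  0.0385] rot [ 0.0003 -0.0018 -0.0006] yaw now 1.86 j6 1.4
```

```bash
echo '[0,-0.024,0,0.24,0,0,0,0,0,0,0.16,0,0,0,0,0,0,0.112,0,0,0,0,0,0,0,0,0,0]' > next.json && python3 shift.py next.json;  echo '[0,0,0,0.08,0,0,0,0,0,0,0.048,0,0,0,0,0,0,0,0,0,0]' > next.json && python3 shift.py next.json
```

```text
time: 34.08
tool_pos: [0.4792, 0.0075, 0.0378]
tool_rot: [-0.0, 1.0, 0.016, -0.001]
contact_force: [-0.0, 0.1, -1.5]
gripper_width: 0.479
grasp_force: 63.1
time: 34.45
tool_pos: [0.4805, 0.0073, 0.0334]
tool_rot: [0.0, 1.0, 0.016, -0.0]
contact_force: [-7.4, 0.5, 11.0]
gripper_width: 0.474
grasp_force: 64.7
```

```bash
echo '[1,0,0,0,0,0,0,1,0,0,0,0,0,0,1,0,0,0,0,0,0,1,0,0,0,0,0,0,1,0,0,-0.48,0,0,0]' > next.json && python3 shift.py next.json >/dev/null;  echo '[1,0,0,-0.8,0,0,0,1,0,0,-0.8,0,0,0,1,0.752,-0.024,0,0,0,0,1,0.752,-0.024,0,0,0,-0.696,1,0,0,0,0,0,-0.696]' > next.json && python3 shift.py next.json >/dev/null; echo '[1,0,0,0,0,0,-0.696,1,0,0,0,0,0,-0.696,1,0,0,0,0,0,-0.696,1,0,0,0,0,0,-0.696,1,0,0,0,0,0,-0.696]' > next.json && python3 shift.py next.json > /dev/null;  echo '[1,0,0,0,0,0,-0.696,1,0,0,0,0,0,-0.696,1,0,0,0,0,0,0,1,0,0,0,0,0,0]' > next.json && python3 shift.py next.json; python3 -c "
from h import *
im,p=snap('wrist','w12'); b=blobs(im,'red',None,500,120,60)[0]; print(b[1],*axis(b[2],p,.138))
go(.575,.0102,.092,91.9)"
```

```text
time: 36.83
tool_pos: [0.5738, 0.0135, 0.1607]
tool_rot: [-0.0, 0.698, 0.716, -0.0]
contact_force: [-0.1, -0.2, 0.9]
gripper_width: 1.0
grasp_force: 0.0
[325.58915835 222.41607228] [0.57445437 0.01292276] [0.06859934 0.01538918] 91.41251587867737
tool d [-0.0033  0.0011  0.0688] rot [-0.0002 -0.     -0.0075] yaw now 91.47 j6 -0.13
```

```bash
echo '[1,-0.04,0.016,0.56,0,0,0,1,0,0,0.544,0,0,0,0,0,0,0,0,0,0,0,0,0,0,0,0,0,0,0,0,0,0,0,0]' > next.json && python3 shift.py next.json >/dev/null;  echo '[0,0,0,0,0,0,0,0,0,0,0,0,0,0,0,0,0,0,0,0,0]' > next.json && python3 shift.py next.json; echo '[0,0,0,0,0,0,-0.4,0,0,0,0,0,0,-0.68,0,0,0,0,0,0,-0.68,0,0,0,0,0,0,-0.68,0,0,0,0,0,0,-0.68]' > next.json && python3 shift.py next.json;  echo '[0,0,0,0,0,0,-0.68,0,0,0,0,0,0,-0.68,0,0,0,0,0,0,-0.68,0,0,0,0,0,0,-0.68,0,0,0,0,0,0,-0.2]' > next.json && python3 shift.py next.json; python3 -c "
from h import *
go(.575,.0102,.092); print(manip.state()['ft_torque'])"
```

```text
time: 37.88
tool_pos: [0.5761, 0.0109, 0.0939]
tool_rot: [0.001, 0.697, 0.717, 0.001]
contact_force: [-1.1, 0.4, 5.5]
gripper_width: 0.168
grasp_force: 61.4
time: 38.5
tool_pos: [0.5756, 0.0107, 0.0939]
tool_rot: [0.001, 0.37, 0.929, 0.0]
contact_force: [-3.6, -0.8, 8.4]
gripper_width: 0.17
grasp_force: 61.6
time: 39.12
tool_pos: [0.5753, 0.0102, 0.0939]
tool_rot: [0.0, 0.016, 1.0, -0.001]
contact_force: [-5.0, -2.4, 7.9]
gripper_width: 0.172
grasp_force: 61.7
tool d [0.0003 0.     0.0019] rot [-0.0016  0.0008 -0.    ] yaw now 178.2 j6 -1.65
[-0.2237268   0.58064323 -0.05108625]
```

In the tool's units: -0.05 m is -0.8.

```bash
echo '[1,0,0,0,0,0,0,1,0,0,0,0,0,0,1,0,0,0,0,0,0,1,0,0,0,0,0,0,1,0,0,-0.8,0,0,0]' > next.json && python3 shift.py next.json > /dev/null;  echo '[1,0,0,-0.8,0,0,0,1,0,0,0,0,0,0.696,1,0,0,0,0,0,0.696,1,0,0,0,0,0,0.696,1,0,0,0,0,0,0.696]' > next.json && python3 shift.py next.json >/dev/null; echo '[1,0,0,0,0,0,0.696,1,0,0,0,0,0,0.696,1,0,0,0,0,0,0.696,1,0,0,0,0,0,0.696,1,0,0,0,0,0,0.696]' > next.json && python3 shift.py next.json > /dev/null; echo '[1,0,0,0,0,0,0.696,1,0,0,0,0,0,0.696,1,0,0,0,0,0,0.696,1,0,0,0,0,0,0.696,1,0,0,0,0,0,0.696]' > next.json && python3 shift.py next.json > /dev/null; echo '[1,0,0,0,0,0,0.696,1,0,0,0,0,0,0.696,1,0,0,0,0,0,0.696,1,0,0,0,0,0,0.696,1,0,0,0,0,0,0]' > next.json && python3 shift.py next.json; python3 -c "
from h import *
im,p=snap('top','t13'); moulds(im,p);b=blobs(im,'red',(280,160,360,225),20,90,25)[0]; print(axis(b[2],p,.138)) 
go(.563,.28,.15,2.5)"
```

```text
time: 42.25
tool_pos: [0.5748, 0.0111, 0.1918]
tool_rot: [-0.0, 1.0, -0.011, -0.0]
contact_force: [-0.3, -0.1, -0.0]
gripper_width: 1.0
grasp_force: 0.0
[188.7 201. ] [0.5636 0.3495] [0.0585 0.0398] 2.9
(array([0.58465147, 0.00799082]), array([0.18748111, 0.15181555]), 91.44789934158325)
tool d [-0.0174 -0.2686  0.0418] rot [-0.0001  0.0001 -0.0643] yaw now -1.19 j6 1.48
```

```bash
echo '[1,-0.056,-0.864,0,0,0,0,1,-0.056,-0.864,0,0,0,0,1,-0.056,-0.864,0,0,0,0,1,-0.056,-0.864,0,0,0,0,1,-0.056,-0.864,0,0,0,-0.256]' > next.json && python3 shift.py next.json > /dev/null;  echo '[1,0,-0.8,0.48,0,0,0,1,0,-0.272,0.8,0,0,0,1,0,0,0,0,0,0,1,0,0,0,0,0,0,1,0,0,0,0,0,0]' > next.json && python3 shift.py next.json; python3 -c "
from h import *
im,p=snap('wrist','w14'); moulds(im,p)
go(.5637,.3505,-.0125,2.5)"
```

```text
time: 43.55
tool_pos: [0.563, 0.3481, 0.1151]
tool_rot: [-0.001, 1.0, 0.02, 0.002]
contact_force: [-0.2, 0.0, -1.3]
gripper_width: 1.001
grasp_force: 0.0
[319.5 198.7] [0.5649 0.3514] [0.0583 0.0413] 0.9
tool d [ 0.0004 -0.0022  0.1275] rot [-0.0017 -0.0042 -0.0041] yaw now 2.26 j6 1.97
```

```bash
echo '[1,0.016,-0.04,0.8,0,0,0.064,1,0,0,0.8,0,0,0,1,0,0,0.416,0,0,0,1,0,0,0,0,0,0,0,0,0,0,0,0,0]' > next.json && python3 shift.py next.json;echo '[0,0,0,0,0,0,0,0,0,0,0,0,0,0,0,0,0,0,0,0,0,0,0,0,0,0,0,0,0,0,0,0,0,0,0]' > next.json && python3 shift.py next.json; echo '[0,0,0,-0.8,0,0,0,0,0,0,-0.96,0,0,0,0,0,0,-0.48,0,0,0,0,0,0,0,0,0,0,0,0,0,0,0,0,0]' > next.json && python3 shift.py next.json; python3 -c "
from h import *
go(.480,.010,.124,-2)"
```

```text
time: 44.22
tool_pos: [0.5639, 0.3513, -0.0114]
tool_rot: [-0.001, 1.0, 0.012, 0.002]
contact_force: [0.6, 0.8, 1.2]
gripper_width: 0.817
grasp_force: 0.0
time: 44.85
tool_pos: [0.5638, 0.3516, -0.0114]
tool_rot: [-0.001, 1.0, 0.012, 0.002]
contact_force: [-0.8, -1.2, 6.6]
gripper_width: 0.482
grasp_force: 64.1
time: 45.48
tool_pos: [0.5605, 0.3502, 0.1233]
tool_rot: [0.001, 1.0, 0.012, -0.002]
contact_force: [-0.0, -0.3, -3.1]
gripper_width: 0.484
grasp_force: 63.1
tool d [-8.880e-02  3.381e-01  1.000e-04] rot [0.0017 0.0035 0.0594] yaw now 1.4 j6 1.99
```

In the tool's units: 0.055 m is 0.88, -0.045 m is -0.72.

```bash
echo '[0,-0.72,0,0,0,0,0,0,-0.72,0.32,0,0,0,0,0,0,0.88,0,0,0,0,0,0,0.88,0,0,0,0,0,0,0.88,0,0,0,0]' > next.json && python3 shift.py next.json >/dev/null; echo '[0,0,0.88,0,0,0,0,0,0,0.88,0,0,0,0,0,0,0.688,0,0,0,0.2,0,0,0,0,0,0,0,0,0,0,0,0,0,0]' > next.json && python3 shift.py next.json;  python3 -c "
from h import *
im,p=snap('wrist','w15'); t,q=tcp(); print(t)
b=blobs(im,'blue',(250,200,400,330),15,100,40)[0]; print(b[0],b[1],cast(p,b[1],t[2]+.0516))
b=blobs(im,'red',None,500,120,60)[0]; print(axis(b[2],p,.138))
for r in (172,180): print(r,[270+i for i,v in enumerate(im[r,270:375].mean(1)) if v<75])
for c in (305,322,340): print(c,[140+i for i,v in enumerate(im[140:185,c].mean(1)) if v<75])
go(.480,.0123,.04,-2)"
```

```text
time: 46.72
tool_pos: [0.4789, 0.0112, 0.1237]
tool_rot: [-0.0, 1.0, -0.013, -0.002]
contact_force: [-0.6, -0.7, -3.1]
gripper_width: 0.478
grasp_force: 63.0
[0.47918503 0.0115922  0.12419351]
514 [322.4766537  273.77821012] [[0.48009208 0.01169219 0.17579351]]
(array([0.56972182, 0.01088555]), array([0.05934642, 0.01513928]), 0.6246199607849121)
172 [289, 290, 291, 292, 293, 294, 354, 355, 356, 357, 358, 359]
180 [289, 290, 291, 292, 293, 294, 295, 354, 355, 356, 357, 358, 359]
305 [158, 159, 160, 161, 162, 163]
322 [157, 158, 159, 160, 161, 162]
340 [156, 157, 158, 159, 160, 161, 162]
tool d [ 0.0011 -0.0007  0.0842] rot [-0.0008  0.003   0.0103] yaw now -1.41 j6 1.46
```

```bash
python3 -c "
from h import *
p=manip.camera_params('wrist'); print(cast(p,[(324.3,176),(322,163)],.053)); go(.480,.0095,.034,0.6)"; echo '[0,0,0.032,0,0,0,-0.14,0,0,0,0.32,0,0,0,0,0,0,0.4,0,0,0,0,0,0,0.16,0,0,0,0,0,0,0,0,0,0]' > next.json && python3 shift.py next.json >/dev/null;echo '[0,0,0,0,0,0,0,0,0,0,0,0,0,0]' > next.json && python3 shift.py next.json; python3 -c "
from h import *
im,p=snap('wrist'); t,q=tcp(); 
b=blobs(im,'blue',(250,200,400,330),15,100,40)[0]; print(b[1],cast(p,b[1],t[2]+.0516)); go(.48,.0095,.0334,.6)"
```

```text
[[0.50171976 0.01015972 0.053     ]
 [0.51230498 0.01174998 0.053     ]]
tool d [0.0011 0.0021 0.0902] rot [-0.0008  0.003  -0.0351] yaw now -1.41 j6 1.46
time: 47.65
tool_pos: [0.4811, 0.0087, 0.0721]
tool_rot: [0.0, 1.0, 0.005, 0.001]
contact_force: [0.5, 1.1, -2.5]
gripper_width: 0.482
grasp_force: 62.9
[322.45224172 273.76998051] [[0.48165489 0.00936092 0.12354412]]
tool d [-0.001  -0.0009  0.0385] rot [ 0.0003 -0.0018 -0.001 ] yaw now 0.54 j6 1.42
```

In the tool's units: 0.015 m is 0.24, 0.01 m is 0.16.

```bash
echo '[0,-0.0208,-0.0096,0.24,0,0,0,0,0,0,0.16,0,0,0,0,0,0,0.112,0,0,0,0,0,0,0,0,0,0]' > next.json && python3 shift.py next.json;  echo '[0,0,0,0.08,0,0,0,0,0,0,0.048,0,0,0,0,0,0,0,0,0,0]' > next.json && python3 shift.py next.json
```

```text
time: 48.2
tool_pos: [0.478, 0.0094, 0.0377]
tool_rot: [-0.0, 1.0, 0.005, -0.001]
contact_force: [-0.6, -0.1, -2.1]
gripper_width: 0.475
grasp_force: 63.0
time: 48.58
tool_pos: [0.4795, 0.0092, 0.0336]
tool_rot: [0.0, 1.0, 0.005, -0.0]
contact_force: [-8.7, -1.0, 12.6]
gripper_width: 0.476
grasp_force: 64.8
```

Third mould is down in its nest. Releasing, then the handle for the last quarter turn.

In the tool's units: -0.03 m is -0.48.

```bash
echo '[1,0,0,0,0,0,0,1,0,0,0,0,0,0,1,0,0,0,0,0,0,1,0,0,0,0,0,0,1,0,0,-0.48,0,0,0]' > next.json && python3 shift.py next.json >/dev/null;  echo '[1,0,0,-0.8,0,0,0,1,0,0,-0.8,0,0,0,1,0,0,0,0,0,0,1,0,0,0,0,0,0]' > next.json && python3 shift.py next.json >/dev/null; python3 -c "
from h import *
im,p=snap('wrist','w16'); b=blobs(im,'red',None,500,120,60)[0]; print(b[1],*axis(b[2],p,.138))
go(.575,.0107,.0935,.6)"
```

```text
[322.56633333  66.72633333] [0.57385951 0.01072903] [0.06768656 0.01483699] 0.9110550880432129
tool d [ 0.0972 -0.0003  0.0656] rot [-0.0004  0.0025 -0.0011] yaw now 0.54 j6 1.43
```

View pics/w16.png

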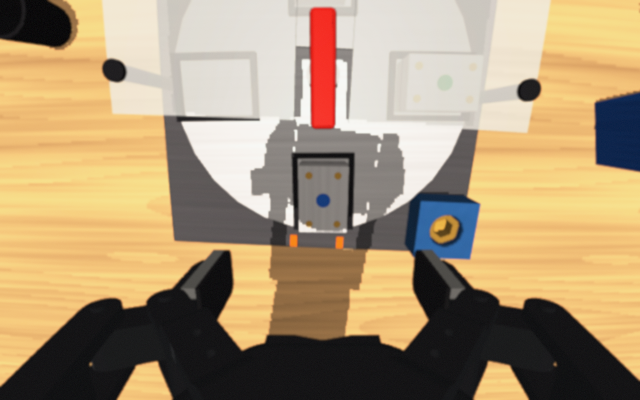

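Mould3 is seated (dot (323,200)) and mould2 is under the guard on the right. Gripping the handle and turning.

```bash
echo '[1,0.768,0,0,0,0,0,1,0.768,0,0,0,0,0,1,0,0,0.544,0,0,0,1,0,0,0.496,0,0,0,1,0,0,0,0,0,0]' > next.json && python3 shift.py next.json >/dev/null;  echo '[0,0,0,0,0,0,0,0,0,0,0,0,0,0,0,0,0,0,0,0,0,0,0,0,0,0,0,0,0,0,0,0,0,0,0]' > next.json && python3 shift.py next.json; echo '[0,0,0,0,0,0,-0.4,0,0,0,0,0,0,-0.68,0,0,0,0,0,0,-0.68,0,0,0,0,0,0,-0.68,0,0,0,0,0,0,-0.68]' > next.json && python3 shift.py next.json;  echo '[0,0,0,0,0,0,-0.68,0,0,0,0,0,0,-0.68,0,0,0,0,0,0,-0.68,0,0,0,0,0,0,-0.68,0,0,0,0,0,0,-0.28]' > next.json && python3 shift.py next.json; python3 -c "
from h import *
go(.575,.0107,.092); print(manip.state()['ft_torque'])"
```

```text
time: 51.0
tool_pos: [0.5754, 0.0102, 0.0971]
tool_rot: [0.0, 1.0, 0.005, 0.001]
contact_force: [-1.3, -0.2, 5.5]
gripper_width: 0.168
grasp_force: 61.4
time: 51.62
tool_pos: [0.5756, 0.0096, 0.0971]
tool_rot: [0.001, 0.922, 0.387, 0.001]
contact_force: [-0.2, -1.9, 4.9]
gripper_width: 0.166
grasp_force: 61.4
time: 52.25
tool_pos: [0.5761, 0.0094, 0.0971]
tool_rot: [0.002, 0.717, 0.697, 0.001]
contact_force: [0.6, -2.0, 2.5]
gripper_width: 0.165
grasp_force: 61.2
tool d [ 0.0012 -0.0012  0.0051] rot [0.003  0.0014 0.    ] yaw now 88.34 j6 -0.08
[-0.35393183 -0.04838623 -0.22914367]
```

In the tool's units: -0.05 m is -0.8.

```bash
echo '[1,0,0,0,0,0,0,1,0,0,0,0,0,0,1,0,0,0,0,0,0,1,0,0,0,0,0,0,1,0,0,-0.8,0,0,0]' > next.json && python3 shift.py next.json > /dev/null;  echo '[1,0,0,-0.8,0,0,0,1,0,0,0,0,0,0,1,0,0,0,0,0,0]' > next.json && python3 shift.py next.json; python3 -c "
from h import *
im,p=snap('wrist','w17'); b=blobs(im,'red',None,500,120,60)[0]; print(b[1],*axis(b[2],p,.138))
im,p=snap('top'); cv2.imwrite('pics/t17.png',cv2.resize(im[130:280,160:480],None,fx=2.5,fy=2.5)[:,:,::-1])
go(.5475,-.328,.2,91.9)"
```

```text
time: 53.25
tool_pos: [0.5746, 0.0103, 0.1955]
tool_rot: [-0.0, 0.718, 0.696, -0.0]
contact_force: [-0.2, -0.6, -0.4]
gripper_width: 1.001
grasp_force: 0.0
[323.91645244 205.08419023] [0.57457352 0.01246436] [0.06874305 0.01528824] 91.99720561504364
tool d [-0.339  -0.0156 -0.0063] rot [-0.0035 -0.0004 -0.0646] yaw now 88.2 j6 -0.08
```

View pics/w17.png

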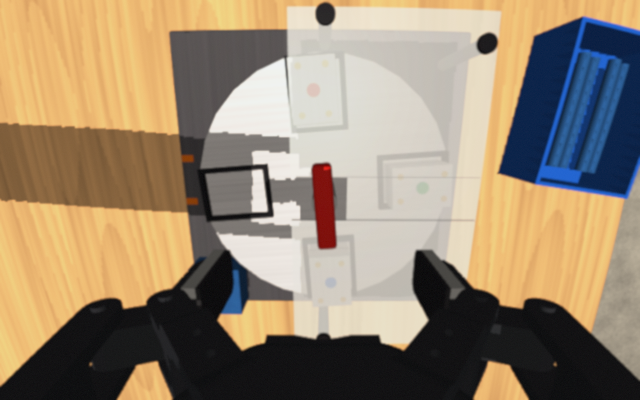

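All three moulds are in nests under the guard (dots at (313,90), (422,188), (331,283)), and the nest at the loading station (237,193) is empty. Back to the key.

In the tool's units: -0.0565 m is -0.904, -0.0026 m is -0.0416.

```bash
echo '[1,-0.904,-0.0416,0,0,0,0,1,-0.904,-0.0416,0,0,0,0,1,-0.904,-0.0416,0,0,0,0,1,-0.904,-0.0416,0,0,0,0,1,-0.904,-0.0416,0,0,0,0]' > next.json && python3 shift.py next.json >/dev/null; echo '[1,-0.904,-0.0416,0,0,0,-0.26,1,0,0,0,0,0,0,1,0,0,0,0,0,0]' > next.json && python3 shift.py next.json; python3 -c "
from h import *
im,p=snap('wrist'); 
for b in blobs(im,'orange',(200,100,440,300),200,180,60)[:2]: print(b[0],b[1],*axis(b[2],p,.119))
go(.5482,-.3285,.074,91.9)"
```

```text
time: 54.35
tool_pos: [0.548, -0.3274, 0.1941]
tool_rot: [-0.002, 0.695, 0.719, 0.0]
contact_force: [0.2, -0.3, -0.2]
gripper_width: 0.996
grasp_force: 0.0
1527 [323.6345776  201.32089064] [ 0.54710579 -0.32682374] [0.07854261 0.01466998] 92.30347537994385
503 [420.35984095 193.38767396] [ 0.62667471 -0.31779385] [0.03750011 0.02218947] 65.48986053466797
tool d [-0.0019  0.      0.1205] rot [-0.0016 -0.0019  0.0009] yaw now 91.95 j6 -0.69
```

```bash
echo '[1,-0.016,0,0.88,0,0,0,1,0,0,0.72,0,0,0,1,0,0,0.32,0,0,0,1,0,0,0,0,0,0,0,0,0,0,0,0,0]' > next.json && python3 shift.py next.json >/dev/null; echo '[0,0,0,0,0,0,0,0,0,0,0,0,0,0,0,0,0,0,0,0,0,0,0,0,0,0,0,0,0,0,0,0,0,0,0]' > next.json && python3 shift.py next.json; echo '[0,0,0,-0.32,0,0,0,0,0,0,-0.8,0,0,0,0,0,0,-0.72,0,0,0,0,0,0,0,0,0,0,0,0,0,0,0,0,0]' > next.json && python3 shift.py next.json; python3 -c "
from h import *
go(.4405,-.1155,.15,92)"
```

```text
time: 55.65
tool_pos: [0.5491, -0.3295, 0.0769]
tool_rot: [0.001, 0.695, 0.719, 0.0]
contact_force: [-0.6, 0.7, 6.0]
gripper_width: 0.167
grasp_force: 61.7
time: 56.28
tool_pos: [0.548, -0.3286, 0.1897]
tool_rot: [-0.001, 0.695, 0.719, -0.0]
contact_force: [0.1, 0.3, -3.0]
gripper_width: 0.164
grasp_force: 60.7
tool d [ 0.2165 -0.1002  0.0402] rot [-0.0016 -0.0013 -0.0013] yaw now 91.93 j6 -0.69
```

In the tool's units: 0.0433 m is 0.6928, -0.02 m is -0.32, 0.03 rad is 0.12.

```bash
echo '[0,0.6928,-0.32,0,0,0,0,0,0.6928,-0.32,0,0,0,0,0,0.6928,-0.32,0,0,0,0,0,0.6928,-0.32,0,0,0,0,0,0.6928,-0.32,0,0,0,0.12]' > next.json && python3 shift.py next.json >/dev/null; echo '[0,0,0,0.48,0,0,0,0,0,0,0.16,0,0,0,0,0,0,0,0,0,0,0,0,0,0,0,0,0,0,0,0,0,0,0,0]' > next.json && python3 shift.py next.json; python3 -c "
from h import *
go(.4412,-.1155,.088,90)"
```

```text
time: 57.52
tool_pos: [0.4421, -0.1167, 0.1518]
tool_rot: [0.001, 0.706, 0.708, 0.0]
contact_force: [0.2, -0.3, -2.9]
gripper_width: 0.166
grasp_force: 60.6
tool d [ 0.0012 -0.001   0.0638] rot [0.0012 0.0005 0.003 ] yaw now 90.17 j6 -0.42
```

The rows are not in the units I measure in: shifts go in shares of 62.5 mm and turns go in units of 0.25 rad. I convert before sending: 0.025 m is 0.4, 0.02 m is 0.32.

```bash
echo '[0,0.016,-0.016,0.4,0,0,0,0,0,0,0.32,0,0,0,0,0,0,0,0,0,0,0,0,0,0,0,0,0]' > next.json && python3 shift.py next.json; echo '[0,0,0,0.096,0,0,0,0,0,0,0.064,0,0,0,0,0,0,0,0,0,0,0,0,0,0,0,0,0]' > next.json && python3 shift.py next.json; echo '[0,0,0,0.064,0,0,0,0,0,0,0.064,0,0,0,0,0,0,0,0,0,0]' > next.json && python3 shift.py next.json
```

```text
time: 58.02
tool_pos: [0.4413, -0.1156, 0.1072]
tool_rot: [0.001, 0.706, 0.708, 0.0]
contact_force: [1.0, 0.2, -2.2]
gripper_width: 0.167
grasp_force: 60.7
time: 58.52
tool_pos: [0.4408, -0.1152, 0.096]
tool_rot: [0.0, 0.706, 0.708, 0.0]
contact_force: [1.8, -0.8, -3.5]
gripper_width: 0.169
grasp_force: 60.5
time: 58.9
tool_pos: [0.441, -0.1153, 0.0882]
tool_rot: [0.001, 0.706, 0.708, 0.0]
contact_force: [2.4, -0.7, -0.6]
gripper_width: 0.171
grasp_force: 61.0
```

In the tool's units: 0.003 m is 0.048.

```bash
echo '[0,0,0,0.048,0,0,0,0,0,0,0,0,0,0,0,0,0,0,0,0,0]' > next.json && python3 shift.py next.json; echo '[0,0,0,0,0,0,0.68,0,0,0,0,0,0,0.68,0,0,0,0,0,0,0.68,0,0,0,0,0,0,0.68,0,0,0,0,0,0,0.68]' > next.json && python3 shift.py next.json >/dev/null; echo '[0,0,0,0,0,0,0.68,0,0,0,0,0,0,0.68,0,0,0,0,0,0,0.68,0,0,0,0,0,0,0.68,0,0,0,0,0,0,0]' > next.json && python3 shift.py next.json; python3 -c "
from h import *
s=manip.state();print(s['ft_torque'],s['joint_efforts'][5]);go(.441,-.1155,.088)"
```

```text
time: 59.28
tool_pos: [0.4418, -0.1157, 0.0878]
tool_rot: [0.001, 0.706, 0.708, 0.0]
contact_force: [-1.2, 0.9, 11.7]
gripper_width: 0.165
grasp_force: 62.5
time: 60.52
tool_pos: [0.4416, -0.1155, 0.0878]
tool_rot: [0.0, 1.0, 0.022, 0.001]
contact_force: [-1.7, 0.1, 12.3]
gripper_width: 0.167
grasp_force: 62.6
[0.28822275 0.51648054 0.00339563] 0.24588841013610363
tool d [-0.0006  0.     -0.0002] rot [ 0.0007 -0.0018 -0.    ] yaw now 2.5 j6 1.11
```

In the tool's units: 0.08 rad is 0.32.

```bash
echo '[0,0,0,0,0,0,0.32,0,0,0,0,0,0,0.28,0,0,0,0,0,0,0]' > next.json && python3 shift.py next.json|grep cont; python3 -c "
from h import *
s=manip.state();print(s['ft_torque'],s['joint_efforts'][5]);go(.441,-.1155,.088)"; echo '[0,0,0,0,0,0,0.24,0,0,0,0,0,0,0.16,0,0,0,0,0,0,0]' > next.json && python3 shift.py next.json|grep cont; python3 -c "
from h import *
s=manip.state();print(s['ft_torque'],s['joint_efforts'][5]);go(.441,-.1155,.088)"
```

```text
contact_force: [-2.0, 1.2, 12.5]
[0.36098582 0.50299169 0.06389769] 0.14277898706495762
tool d [-0.0006  0.0002 -0.0002] rot [ 0.0003 -0.0018 -0.    ] yaw now -6.05 j6 1.26
contact_force: [-2.4, 1.6, 13.1]
[0.37909808 0.50310383 0.15658721] 0.20699679851531982
tool d [-0.0006  0.0002 -0.0002] rot [ 0.0001 -0.0018 -0.    ] yaw now -11.75 j6 1.36
```

In the tool's units: 0.06 rad is 0.24.

```bash
echo '[0,0,0,0,0,0,0.24,0,0,0,0,0,0,0.16,0,0,0,0,0,0,0]' > next.json && python3 shift.py next.json|grep cont; python3 -c "
from h import *
s=manip.state();print(s['ft_torque'],s['joint_efforts'][5]);go(.441,-.1155,.088)
im,p=snap('wrist'); b=blobs(im,'orange',(250,100,400,300),200,180,60)[0]; print(b[1],*axis(b[2],p,.13))"
```

```text
contact_force: [-2.2, 0.4, 12.1]
[0.35184188 0.48317698 0.46877751] 0.593721941113472
tool d [-0.0005  0.0003 -0.0002] rot [ 0.0002 -0.0018 -0.    ] yaw now -17.41 j6 1.46
[322.10417187 238.01149138] [ 0.45283222 -0.11842339] [0.05952151 0.01563158] 163.37848663330078
```

Firm at the clockwise stop (0.47 N·m). Relax, lift out and return the key.

```bash
echo '[0,0,0,0,0,0,-0.48,0,0,0,0,0,0,-0.24,0,0,0,-0.16,0,0,0,0,0,0,-0.48,0,0,0,0,0,0,-0.64,0,0,0]' > next.json && python3 shift.py next.json; echo '[0,0,0,-0.48,0,0,0,0,0,0,0,0,0,0,0,0,0,0,0,0,0]' > next.json && python3 shift.py next.json; python3 -c "
from h import *
s=manip.state();print(s['ft_torque']);go(.548,-.3285,.15)"
```

```text
time: 62.32
tool_pos: [0.4379, -0.114, 0.1625]
tool_rot: [-0.001, 0.998, -0.063, -0.004]
contact_force: [0.8, -0.8, -1.8]
gripper_width: 0.166
grasp_force: 62.4
time: 62.7
tool_pos: [0.4392, -0.1146, 0.1926]
tool_rot: [-0.001, 0.998, -0.063, -0.002]
contact_force: [0.2, -0.4, -2.7]
gripper_width: 0.166
grasp_force: 62.5
[ 0.02284759 -0.02486218  0.00016676]
tool d [0.1349 0.1986 0.0419] rot [-0.0011  0.0037 -0.    ] yaw now -7.21 j6 1.28
```

In the tool's units: 0.0397 m is 0.6352, 0.03 m is 0.48.

```bash
echo '[0,0.4288,0.6352,0,0,0,0,0,0.4288,0.6352,0,0,0,0,0,0.4288,0.6352,0,0,0,0,0,0.4288,0.6352,0.16,0,0,0,0,0.4288,0.6352,0.48,0,0,0]' > next.json && python3 shift.py next.json >/dev/null; echo '[0,0,0,0,0,0,0,0,0,0,0,0,0,0,0,0,0,0,0,0,0]' > next.json && python3 shift.py next.json; python3 -c "
from h import *
go(.5477,-.3282,.077)"
```

```text
time: 63.7
tool_pos: [0.5486, -0.328, 0.1557]
tool_rot: [0.0, 0.998, -0.062, 0.0]
contact_force: [0.7, 0.6, -2.0]
gripper_width: 0.17
grasp_force: 62.4
tool d [-0.0009  0.0003  0.0787] rot [ 0.0004 -0.0009 -0.    ] yaw now -7.15 j6 1.04
```

In the tool's units: 0.025 m is 0.4, 0.02 m is 0.32.

```bash
echo '[0,-0.0144,0,0.4,0,0,0,0,0,0,0.32,0,0,0,0,0,0,0.16,0,0,0,0,0,0,0,0,0,0]' > next.json && python3 shift.py next.json; echo '[0,0,0,0.192,0,0,0,0,0,0,0.192,0,0,0,0,0,0,0,0,0,0,0,0,0,0,0,0,0]' > next.json && python3 shift.py next.json
```

```text
time: 64.2
tool_pos: [0.5537, -0.3329, 0.1156]
tool_rot: [0.006, 0.998, -0.062, 0.008]
contact_force: [-6.4, 3.9, 38.0]
gripper_width: 0.164
grasp_force: 70.8
time: 64.7
tool_pos: [0.5543, -0.33, 0.0824]
tool_rot: [0.003, 0.998, -0.062, 0.009]
contact_force: [9.1, 0.4, 5.6]
gripper_width: 0.171
grasp_force: 74.1
```

In the tool's units: 0.003 m is 0.048.

```bash
echo '[0,0,0,0.048,0,0,0,0,0,0,0.048,0,0,0,0,0,0,0,0,0,0,0,0,0,0,0,0,0]' > next.json && python3 shift.py next.json; python3 -c "
from h import *
a,p=snap('wrist'); b,_=snap('side'); print(tcp()[0])
cv2.imwrite('pics/w18.png',np.hstack([cv2.resize(a[100:300,230:430],(400,400)),cv2.resize(b[95:175,330:410],(400,400),interpolation=cv2.INTER_NEAREST)])[:,:,::-1])"
```

```text
time: 65.2
tool_pos: [0.5541, -0.33, 0.0755]
tool_rot: [0.003, 0.998, -0.063, 0.008]
contact_force: [9.0, -1.0, 3.4]
gripper_width: 0.168
grasp_force: 73.9
[ 0.55409382 -0.33003638  0.07554691]
```

View pics/w18.png

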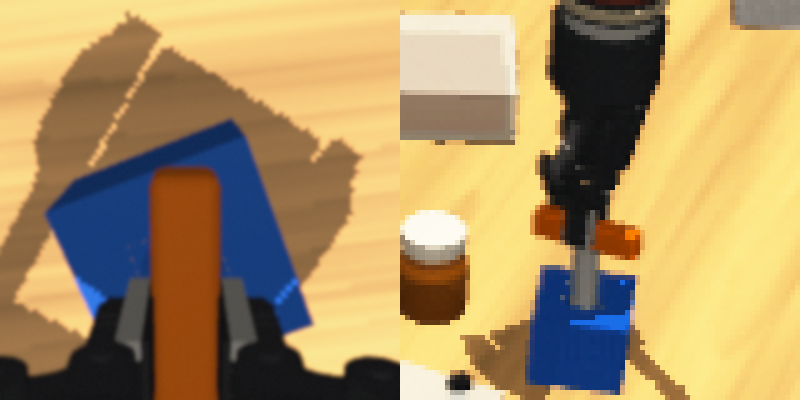

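The key is in the hole and looks upright, but the grip slipped a little. I'll release so it drops free, then check its depth.

In the tool's units: -0.06 m is -0.96, -0.05 m is -0.8.

```bash
echo '[1,0,0,0,0,0,0,1,0,0,0,0,0,0,1,0,0,0,0,0,0,1,0,0,0,0,0,0,1,0,0,0,0,0,0]' > next.json && python3 shift.py next.json > /dev/null; echo '[1,0,0,-0.8,0,0,0,1,0,0,-0.96,0,0,0,1,0,0,-0.8,0,0,0,1,0,0,0,0,0,0,1,0,0,0,0,0,0]' > next.json && python3 shift.py next.json; python3 -c "
from h import *
a,p=snap('wrist'); b,ps=snap('side'); 
m=blobs(a,'orange',(240,100,400,330),200,180,60)[0]; print(m[1],*axis(m[2],p,.119))
m=blobs(b,'orange',(352,125,395,152),10,200,60)[0]; ys,xs=np.nonzero(m[2]); print(m[0],m[1],xs.min(),xs.max(),ys.min(),ys.max(),proj(ps,[.547,-.328,.109]))
go(.547,-.328,.09)
cv2.imwrite('pics/w19.png',np.hstack([cv2.resize(a[100:300,230:430],(400,400)),cv2.resize(b[95:175,330:410],(400,400),interpolation=cv2.INTER_NEAREST)])[:,:,::-1])"
```

```text
time: 66.55
tool_pos: [0.5474, -0.3285, 0.2292]
tool_rot: [-0.0, 0.998, -0.063, -0.0]
contact_force: [-0.3, -0.3, -0.8]
gripper_width: 0.998
grasp_force: 0.0
[322.35008518 189.28109029] [ 0.54893506 -0.32823199] [0.07919139 0.01399599] 173.78433990478516
139 [367.42446043 141.81294964] 357 378 137 147 [[367.98186764 142.08147976]]
tool d [0.0008 0.0002 0.1373] rot [-0.0021  0.0036 -0.    ] yaw now -7.2 j6 1.04
```

In the tool's units: 0.05 m is 0.8.

```bash
echo '[0,0,0,0.8,0,0,0,0,0,0,0,0,0,0,0,0,0,0,0,0,0,0,0,0,0,0,0,0,0,0,0,0,0,0,0]' > next.json && python3 shift.py next.json >/dev/null; echo '[0,0,0,0.8,0,0,0,0,0,0,0.4,0,0,0,0,0,0,0,0,0,0,0,0,0,0,0,0,0]' > next.json && python3 shift.py next.json; echo '[0,0,0,0.112,0,0,0,0,0,0,0.112,0,0,0,0,0,0,0.064,0,0,0,0,0,0,0,0,0,0,0,0,0,0,0,0,0]' > next.json && python3 shift.py next.json
```

```text
time: 67.78
tool_pos: [0.5486, -0.3295, 0.107]
tool_rot: [0.001, 0.998, -0.063, 0.001]
contact_force: [0.4, -1.1, 0.8]
gripper_width: 0.003
grasp_force: 0.0
time: 68.4
tool_pos: [0.5496, -0.3304, 0.0906]
tool_rot: [0.002, 0.998, -0.063, 0.002]
contact_force: [-0.2, -0.4, 9.8]
gripper_width: -0.0
grasp_force: 5.0
```

The fingertips meet the bar top at 0.0906, against 0.0905 at the start, so the key is fully down. Backing away for a final look.

In the tool's units: -0.06 m is -0.96, -0.055 m is -0.88.

```bash
echo '[0,0,0,-0.8,0,0,0,0,0,0,-0.96,0,0,0,0,0,0,-0.8,0,0,0,0,-0.88,0,0,0,0,0,0,-0.88,0,0,0,0,0]' > next.json && python3 shift.py next.json; echo '[0,0,0,0,0,0,0,0,0,0,0,0,0,0,0,0,0,0,0,0,0,0,0,0,0,0,0,0]' > next.json && python3 shift.py next.json>/dev/null; python3 -c "
from h import *
a,_=snap('top'); b,_=snap('side')
cv2.imwrite('pics/fin.png',np.vstack([cv2.resize(a[130:280,160:480],(640,300)),cv2.resize(b[100:250,180:500],(640,300))])[:,:,::-1])"
```

```text
time: 69.03
tool_pos: [0.4378, -0.315, 0.2479]
tool_rot: [0.001, 0.998, -0.062, 0.001]
contact_force: [-0.8, -0.8, 0.9]
gripper_width: -0.001
grasp_force: 0.0
```

View pics/fin.png

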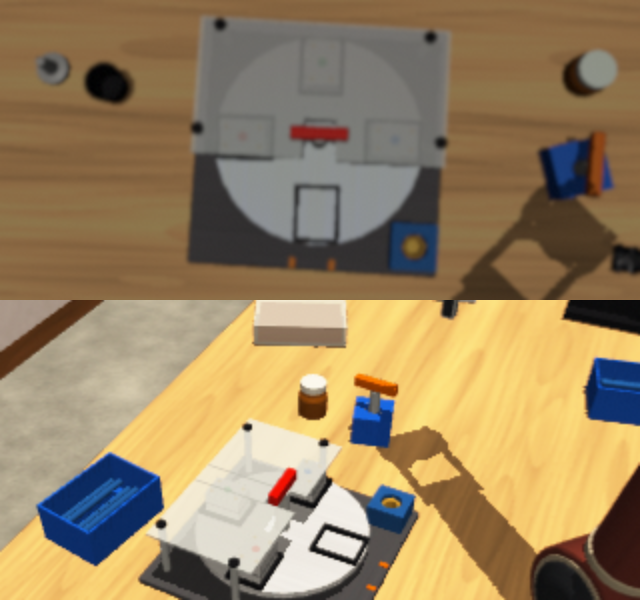

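The final view shows the three moulds under the guard, the loading nest empty at (316,213), the key upright in its stand, and the bystanders in place.

```bash
python3 -c "
from plant import manip
print(manip.job_done())"
```

```text
the job is handed in; nothing more can be done
None
```

The job is handed in: all three moulds sit in nests under the guard, the loading nest is empty, the screw is turned back to its clockwise stop, and the key is upright and fully down in its stand; the judge's verdict was not shown.

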